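Change over the vegetable-cutting counter

TASK

Get the counter ready for the next batch. The round canister and the square tin must trade places, so that the tin stands upright in the middle of the scale and the canister upright in the middle of the drip tray; on the way, set one of the two down on the empty wooden board. Also take the comb blade (the one with the bar grip) out of its stand and slide it down into the cutter's vertical guides until it is fully home, keep both containers upright throughout, and leave the plain blade (the one with the round knob) in its stand.

Things in the scene. Friction and masses are not known exactly. Their poses are not given: they have to be found in the camera images.
- canister_center (a point): Round white ceramic canister, 56 mm diameter, 50 mm high, with a flat 50 mm wooden lid to 58 mm height and a small ball knob to 67 mm; loose, about 0.35 kg. This point is on its axis, 34 mm above its underside. At the start it stands on the scale. z up.
- tin_center (a point): Square steel tin, 54 x 54 mm and 50 mm high, with a darker 46 x 46 mm lid to 58 mm height and a low wire loop to 66 mm; loose, about 0.35 kg. This point is on its axis, 34 mm above its underside; x and y are square to its sides, z up. At the start it stands on the drip tray.
- comb_grip (a point): Comb blade, loose, about 0.15 kg: upright steel plate 80 mm wide (y), 80 high, 5 thick (x), with six upright tines in a window; on top a black bar grip 56 mm long (y), 14 thick (x), 24 high, on a short stem 10 x 20 mm. This point: centre of the bar grip, 100 mm above the plate's lower edge. It starts in a slot of stand_a. x, y as said, z up; either way round is right.
- plain_knob (a point): Plain blade, to be left in its stand: closed steel plate of the same size, with a round black knob of 24 mm diameter and 24 mm height instead of the bar. This point is the centre of the knob, 100 mm above the plate's lower edge. It stands in the other light-wood stand.
- stand_a: Light-wood block 40 (x) x 104 (y) x 50 mm high, fixed, that holds the comb blade; a like one holds the plain blade. Slot along y, 7 mm wide, its floor 10 mm above the counter, so the plate is 40 mm deep in it: draw the blade straight up by more than 40 mm. Origin: centre of the underside.
- scale_pan (a point): Kitchen scale, fixed: black housing 108 x 100 mm with a light metal pan 84 (x) by 96 mm (y); a greenish display strip along its -x edge. This point is the middle of the pan's top surface, 26 mm above the counter. Axes square to the pan, z up.
- tray_floor (a point): Drip tray, fixed: dark steel, 104 x 104 mm, 96 x 96 mm inside, rim 12 mm above the counter. This point is the middle of its inner floor, 4 mm above the counter. z up.
- board_top (a point): Empty wooden board, fixed, 104 x 104 mm, 18 mm thick: the free spot. This point is the middle of its top. z up.
- cutter_slot (a point): Cutter, fixed: white base 130 (x) x 150 (y) x 16 mm; two steel guides hold a blade plate by its side edges. Slot along y, 8 mm wide (x), 86 long; straight guides to 62 mm above its floor, flared mouths to 83. Open for fingers where |y| < 28. Low stop 56 mm high at x = +45 to +63. This point: middle of the slot floor, 16 mm above the counter; when home, comb_grip is 100 mm above it.
There are look-alikes about, which are no part of the job. What is meant by the part that bears tin_center is not green or pink, and is the smaller of those in its own colour.

How it is judged (in metres and radians):
On the way:
1. the canister or the tin stands released on the wooden board (within 30 mm of its middle) (((horizontal distance between canister_center and board_top below 0.03 m and z of canister_center in the frame of board_top between 0.026 and 0.042 m and angle between canister_center's own z axis and vertical below 0.1 rad and linear speed of canister below 0.02 m/s and contact force between canister and the fingers below 0.3 N) or (horizontal distance between tin_center and board_top below 0.03 m and z of tin_center in the frame of board_top between 0.026 and 0.042 m and angle between tin_center's own z axis and vertical below 0.1 rad and linear speed of tin below 0.02 m/s and contact force between tin and the fingers below 0.3 N))), for 0.2 s.
At the end, for the whole second after the job is handed in: Tin on the scale, canister on the drip tray, each upright and within 15 mm of the middle; comb blade upright in the cutter's guides, lower edge within 4 mm of the slot floor, grip within 10 mm of centre, within 0.12 rad of the slot; plain blade within 20 mm of its start; all released, at rest (horizontal distance between tin_center and scale_pan below 0.015 m and z of tin_center in the frame of scale_pan between 0.026 and 0.042 m and angle between each of tin_center, canister_center, comb_grip's own z axis and vertical below 0.1 rad and linear speed of each of tin, canister, comb_blade below 0.02 m/s and horizontal distance between canister_center and tray_floor below 0.015 m and z of canister_center in the frame of tray_floor between 0.026 and 0.042 m and horizontal distance between comb_grip and cutter_slot below 0.01 m and z of comb_grip in the frame of cutter_slot between 0.095 and 0.104 m and angle between the x axis of comb_grip and the x axis of cutter_slot, either way round below 0.12 rad and distance of plain_knob from where it was at the start of the episode below 0.02 m and contact force between each of canister, tin, comb_blade and the fingers below 0.3 N); the robot touches nothing.
It fails at once if the canister or the tin is tipped by more than 0.6 rad (angle between any of canister_center, tin_center's own z axis and vertical above 0.6 rad).
It fails at once if the plain blade is taken out or knocked away (moved by more than 30 mm) (distance of plain_knob from where it was at the start of the episode above 0.03 m).
It also fails if it takes over 109 s, if anything falls off the work surface, if the arm or the gripper's body presses on something with over 40 N, if the wrist force passes 120 N, or if a joint passes its speed limit or range.

ROBOT

A 6-joint arm with a two-finger parallel gripper is mounted at the origin on the work surface. World frame = base frame: x ahead of the robot, y to its left, z up, the work surface at z = 0. Lengths are in m, angles in degrees, forces in N, time in s.
With the tool pointing down it reaches from about 0.25 to 0.725 m from the base axis. Payload 4 kg.
Tool frame: the origin (TCP) lies midway between the tips of the shut fingers; the grasp point (between the pads) lies 19 mm behind it; x points along the fingers, z is the direction in which the jaws open and shut, and the axes are right-handed (so a half turn about x gives the same grasp; the last joint's range is limited). The gripper opens to 85 mm and grips with 20 to 120 N. Pads are 22 mm wide; open, the fingers measure 114 mm over their backs; the gripper's body (76 mm by 85 mm) begins 54 mm behind the grasp point. The pads swing forward as they close: fully open they stand 13 mm farther back than shut.
Start: joints at [-66.119, 13.785, 0.286, 76.501, 0, 90], TCP at [0.202, -0.457, 0.231] pointing down, gripper open.
Joint ranges: [-155.79, 155.79], [-60.16, 107.12], [-62.33, 73.08], [-114, 123.19], [-81.49, 82.49], [-180, 180]. Speed limits (degrees/s): [159.86, 159.86, 180, 180, 180, 180].

INTERFACE

Orientations are given as a 3x3 rotation matrix whose columns are the frame's x, y, z axes.
In Python, from rig import get_obs, read_camera, get_calibration, ticket, models gives the robot as it stands.
- The arm moves only by the tool play_rows, never from a script. Its argument "motion" is a list that holds one entry, the list of rows, each a list of 7 numbers: the finger opening in mm, from 0 to 85.4, then the shift along the tool's x, y, z in mm, then the turn, a rotation vector about the tool's x, y, z in rad. In form: [[[jaw, x, y, z, wx, wy, wz], ...]]. A call has 1 to 20 rows; each row shifts and turns the commanded pose from where the row before left it, along the tool's axes as they then stand; what a row does not reach is not made up. A row lasts 1/12 s, in which the tool goes at most 41.7 mm and 7.16 degrees, less where a joint would pass 70% of its speed; a pose out of reach is approached as far as the arm can. A call is refused whole if a number of a shift passes 41.7 or a number of a turn 0.125, either way. A call with a gripper value outside its range is refused whole. The fingers move at their own pace and stop on an object; "force" is the grip in N (left out, the last holds). Time passes only in rows, so rows that do not move let the fingers close. It gives the time, the measured TCP pose, the force and the opening at its end, in the units of the state.
- get_obs(): the state, without advancing time (a new reading comes with each control period).
- read_camera(name): name is "side" or "top"; returns the picture (384x512x3 uint8, red, green, blue); there is no depth.
- get_calibration(name): a dict with "fx", "fy", "cx", "cy" (pixels), "k1" (the pictures are not rectified: a ray, as slopes to the right and down, at radius r is drawn at 1 + k1 r^2 times it, then the intrinsics apply), "origin" and "attitude" of the camera in the world. Camera axes: x right, y down, z forward; pixel columns grow to the right and rows downward; lengths in m; the calibration is good to about 2 mm. A picture is of the moment at which its call begins. get_calibration takes no time and is no camera call.
- ticket.hand_in(): hands the job in, once; it reports no verdict.
Trained networks look in the newest picture that a camera, given by its name, has taken for a name from the list of things; names that differ only in an ending like _2 or _b are one class to them, and where a whole thing is asked for, a point or a joint stands for the part that bears it (a point fixed in the world has none). Each returns a list of dicts, best first, with "p" (0 to 1); they miss things now and then, are a little off and sometimes report something else, mostly with a low value. They report only what shows in the picture. A call takes as long as a camera call. They do not tell look-alikes from the thing itself.
- models.regions_of(camera, target): "region" (384x512 bool, what is visible of it).
- models.spot_point(camera, target): "point" ([x, y, z] in m, in the coordinates of the camera as it stood for that picture, good to about 4 mm: a listed point, or the origin of a listed thing).
The state is a dict: "time": time; "joint_pos": joint angles; "joint_velocities": joint speeds; "joint_torque": joint torques, N m; "tcp_pos": TCP position; "eef_rot": TCP orientation; "wrist_force": force on the tool from outside, world axes, zero at the start; "torque": the same for the moment, N m; "finger_gap": finger opening in m.
Only numpy, scipy, OpenCV 4.12 (cv2) and the standard library are available. Lean on these libraries where they do the work, as an engineer would, in place of code of your own. Each camera call takes 0.05 s, during which the arm holds its last target.

## Working session

There is one attempt and no reset: what is moved stays moved. The work goes in short steps, Python scripts to look and compute and a tool call to move; the robot and the scene stay as the last step left them, time stands still between calls to the robot, and variables do not carry over. Pictures are saved under pics/ and viewed, and the job is handed in when it is done.

Besides the shell and the picture viewer there is one more tool, called after "Emit:" by a JSON object that holds its "op" and its "data", one argument or row to a line. play_rows: Moves the arm, as the interface text tells. Its arguments: {"type":"object","properties":{"motion":{"type":"array"},"force":{"type":"number"}},"required":["motion"]}

```bash
mkdir -p pics; ls
python3 - <<'E'
from rig import *
import cv2,json
for c in("top","side"):
    im=read_camera(c); cv2.imwrite(f"pics/{c}0.png",im[:,:,::-1]); print(c,get_calibration(c))
print(get_obs())
E
```

```text
pics
top {'fx': 375.7522070260076, 'fy': 375.7522070260076, 'cx': 257.9844058585449, 'cy': 192.7209515856731, 'k1': -0.12179205005534942, 'origin': array([0.30215861, 0.01274829, 0.87979534]), 'attitude': array([[ 0.02193179, -0.9809436 ,  0.1930509 ],
       [-0.99910795, -0.02847507, -0.03118458],
       [ 0.03608745, -0.19219475, -0.98069306]])}
side {'fx': 445.92451914393087, 'fy': 445.92451914393087, 'cx': 256.28192129883377, 'cy': 190.48216645794668, 'k1': -0.07812088000936178, 'origin': array([0.03484546, 0.62488282, 0.92804229]), 'attitude': array([[-0.85410596, -0.37118474,  0.3643143 ],
       [-0.51985619,  0.63067776, -0.57619016],
       [-0.01589193, -0.68151849, -0.73162831]])}
{'time': 0.1, 'joint_pos': array([-6.61193850e+01,  1.38276897e+01,  2.20364420e-01,  7.65014251e+01,
        7.51983152e-04,  8.99992048e+01]), 'joint_velocities': array([ 0.00224858, -0.02457861,  0.1731353 ,  0.02955137, -0.07836009,
       -0.04039868]), 'joint_torque': array([-5.22941755e-04, -3.73138368e+01,  2.53010130e+01,  1.08705409e-02,
       -4.71067392e-05, -1.05110425e-05]), 'tcp_pos': array([ 0.20218789, -0.45667015,  0.23049654]), 'eef_rot': array([[-7.56391004e-04,  9.14385366e-01,  4.04844204e-01],
       [ 1.74087342e-03,  4.04844911e-01, -9.14383709e-01],
       [-9.99998199e-01,  1.31509020e-05, -1.89805023e-03]]), 'wrist_force': array([ 0.11338666, -0.64105455, -0.62965149]), 'torque': array([ 0.03280909, -0.0137693 ,  0.0353704 ]), 'finger_gap': 0.08562683941212769}
```

View pics/top0.png

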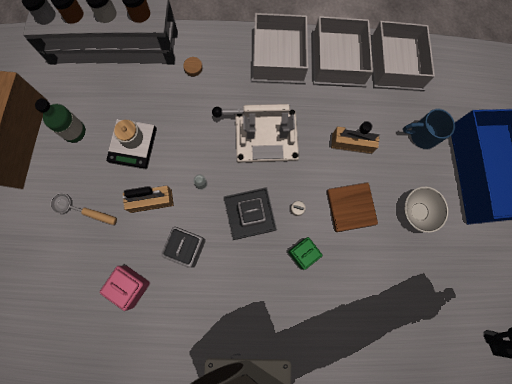

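View pics/side0.png

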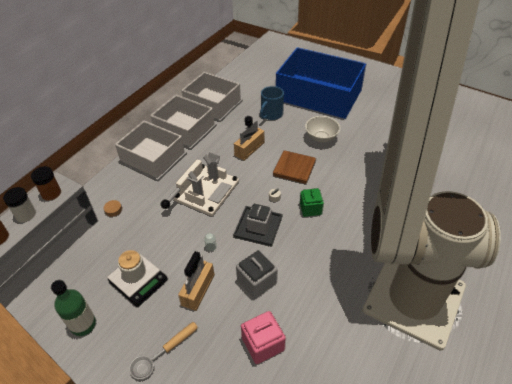

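```bash
cat > h.py <<'E'
from rig import *
import numpy as np, cv2
def w(c,p):
    k=get_calibration(c); return np.array(k['attitude'])@np.array(p)+k['origin']
def proj(c,P):
    k=get_calibration(c); q=np.array(k['attitude']).T@(np.array(P)-k['origin']); u=q[:2]/q[2]; u=u*(1+k['k1']*(u@u))
    return np.array([k['fx']*u[0]+k['cx'],k['fy']*u[1]+k['cy']])
def ray(c,px,z):
    k=get_calibration(c); K=np.array([[k['fx'],0,k['cx']],[0,k['fy'],k['cy']],[0,0,1]])
    u=cv2.undistortPoints(np.array([[px]],float),K,np.array([k['k1'],0,0,0]))[0,0]
    # model: drawn = u*(1+k1 r^2) same as OpenCV
    d=np.array(k['attitude'])@np.array([u[0],u[1],1]); o=np.array(k['origin'])
    return o+d*(z-o[2])/d[2]
E
python3 - <<'E'
from h import *
np.set_printoptions(precision=4,suppress=True)
for c in("top","side"):
  for n in "canister_center tin_center comb_grip plain_knob stand_a scale_pan tray_floor board_top cutter_slot".split():
    for d in models.spot_point(c,n):
        P=w(c,d['point']); print(c,n,round(d['p'],2),P,proj(c,P).round())
print(get_obs()['time'])
E
```

```text
top canister_center 0.7 [0.5946 0.2954 0.0254] [130. 138.]
top canister_center 0.63 [0.5967 0.2938 0.0624] [126. 132.]
top tin_center 0.89 [0.2531 0.2739 0.0485] [124. 285.]
top tin_center 0.78 [0.3373 0.1484 0.0442] [183. 248.]
top tin_center 0.69 [0.4219 0.0026 0.0367] [250. 213.]
top tin_center 0.68 [ 0.3343 -0.1231  0.0328] [305. 253.]
top comb_grip 0.84 [0.4523 0.2379 0.1085] [139. 190.]
top plain_knob 0.97 [ 0.6115 -0.2449  0.108 ] [364. 126.]
top stand_a 0.65 [ 0.4466  0.238  -0.0031] [152. 202.]
top scale_pan 0.57 [0.5943 0.2947 0.0237] [131. 139.]
top board_top 0.75 [ 0.4466 -0.2369  0.0233] [352. 205.]
top cutter_slot 0.91 [ 0.6184 -0.0309  0.0191] [266. 133.]
top cutter_slot 0.74 [ 0.4445 -0.2365  0.0243] [352. 206.]
side canister_center 0.76 [0.5985 0.2904 0.0581] [131. 264.]
side tin_center 0.89 [0.2486 0.2753 0.0443] [263. 335.]
side tin_center 0.84 [ 0.3384 -0.1243  0.0337] [310. 200.]
side tin_center 0.64 [ 0.4275 -0.001   0.0333] [258. 217.]
side tin_center 0.62 [0.3437 0.1489 0.0463] [255. 271.]
side comb_grip 0.59 [0.4514 0.238  0.1094] [192. 263.]
side plain_knob 0.66 [ 0.6055 -0.2483  0.1118] [249. 120.]
side stand_a 0.92 [ 0.4498  0.2399 -0.0027] [198. 290.]
side stand_a 0.25 [0.5967 0.2946 0.0284] [133. 273.]
side scale_pan 0.62 [0.5966 0.2918 0.0266] [134. 272.]
side scale_pan 0.34 [ 0.4245 -0.0018  0.0321] [259. 218.]
side tray_floor 0.73 [0.4253 0.0055 0.0014] [257. 227.]
side board_top 0.89 [ 0.448  -0.2379  0.0147] [294. 165.]
side board_top 0.45 [ 0.6191 -0.0331  0.0126] [206. 188.]
side cutter_slot 0.69 [ 0.62   -0.0371  0.0139] [207. 186.]
1.0
```

Run:
```python
import cv2
a=cv2.imread("pics/top0.png"); s=cv2.imread("pics/side0.png")
cv2.imwrite("pics/cropA.png",cv2.resize(a[90:270,95:295],None,fx=4,fy=3.3*4/3.3*0.8333,interpolation=cv2.INTER_CUBIC))
cv2.imwrite("pics/cropB.png",cv2.resize(a[90:240,220:400],None,fx=4,fy=4,interpolation=cv2.INTER_CUBIC))
cv2.imwrite("pics/cropC.png",cv2.resize(s[140:310,100:300],None,fx=3.5,fy=3.5,interpolation=cv2.INTER_CUBIC))
```

```text
(no output)
```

View pics/cropA.png

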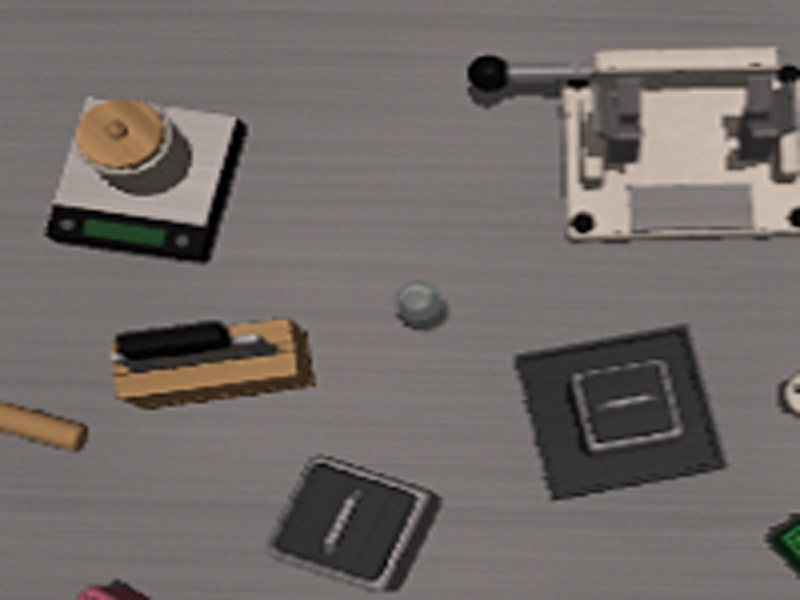

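View pics/cropB.png

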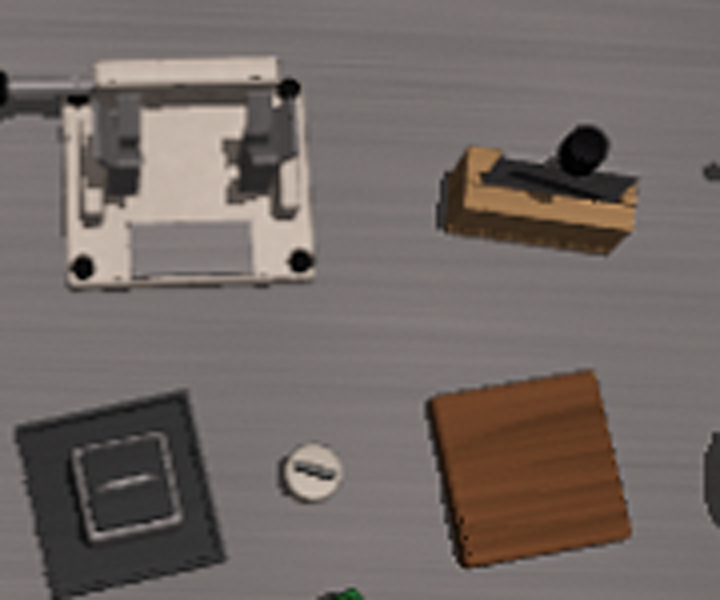

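View pics/cropC.png

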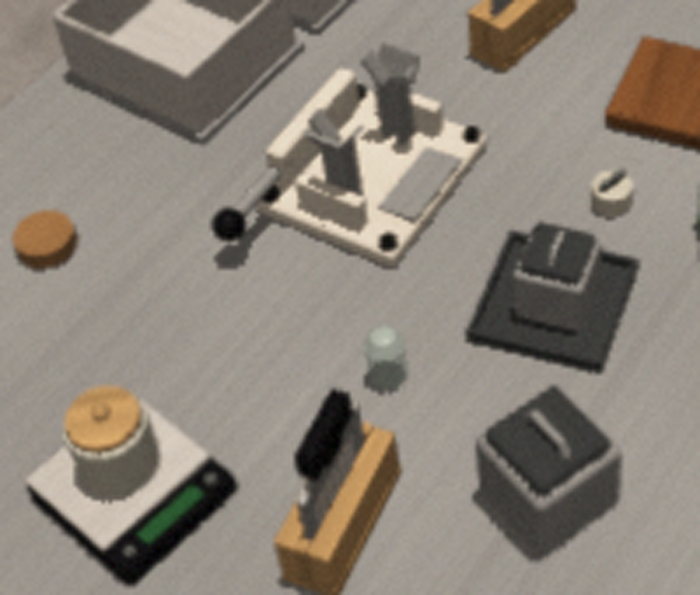

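Tin candidates (top view): pink (124,285), green (305,253), large dark grey (183,248) and small dark grey on the tray (250,213). The one on the tray fits, because it is neither green nor pink and is the smaller of the two grey ones. The crops confirm this. The bar-grip blade is in the stand at (150,200). Next I measure poses by fitting boxes to the masks.

```bash
cat > fit.py <<'E'
from h import *
from scipy.optimize import minimize
def box(lx,ly,z0,z1):
    return [np.array([[sx*lx/2,sy*ly/2,z] for sx in(-1,1) for sy in(-1,1) for z in(z0,z1)])]
def cyl(r,z0,z1):
    t=np.linspace(0,2*np.pi,40,endpoint=False); return [np.array([[r*np.cos(a),r*np.sin(a),z] for a in t for z in(z0,z1)])]
def projN(c,P):
    k=get_calibration(c); q=(P-k['origin'])@np.array(k['attitude']); u=q[:,:2]/q[:,2:]; r=(u**2).sum(1,keepdims=True); u=u*(1+k['k1']*r)
    return u*[k['fx'],k['fy']]+[k['cx'],k['cy']]
S=4
def render(c,parts,x,y,yaw,dz=0):
    m=np.zeros((384*S,512*S),np.uint8); R=np.array([[np.cos(yaw),-np.sin(yaw),0],[np.sin(yaw),np.cos(yaw),0],[0,0,1]])
    for p in parts:
        h=cv2.convexHull(((projN(c,p@R.T+[x,y,dz])+.5)*S).astype(np.float32)); cv2.fillConvexPoly(m,h.round().astype(np.int32),1)
    return cv2.resize(m.astype(np.float32),(512,384),interpolation=cv2.INTER_AREA)
def fit(parts,masks,x0,dz=0,yawfit=True):
    def f(v):
        s=0
        for c,m in masks.items():
            r=render(c,parts,v[0],v[1],v[2] if yawfit else 0,dz); s-=np.minimum(r,m).sum()/np.maximum(r,m).sum()
        return s/len(masks)
    best=None
    for dyaw in ((0,.2,-.2,.4,-.4) if yawfit else (0,)):
        r=minimize(f,[x0[0],x0[1],x0[2]+dyaw],method='Nelder-Mead',options=dict(initial_simplex=np.array([[0,0,0],[.008,0,0],[0,.008,0],[0,0,.12]])+[x0[0],x0[1],x0[2]+dyaw],xatol=1e-4,fatol=1e-4,maxiter=150))
        if best is None or r.fun<best.fun: best=r
    return best.x,-best.fun
def mask(c,n,P):
    best=None
    for d in models.regions_of(c,n):
        m=d['region']; ys,xs=np.nonzero(m)
        if len(xs)==0: continue
        e=np.hypot(*(np.array([xs.mean(),ys.mean()])-proj(c,P)))
        if best is None or e<best[0]: best=(e,m,d['p'])
    return best
E
cat > run.py <<'E'
from fit import *
import pickle
np.set_printoptions(precision=4,suppress=True)
parts=dict(canister_center=cyl(.028,0,.05)+cyl(.025,.05,.058)+cyl(.005,.058,.067),tin_center=box(.054,.054,0,.05)+box(.046,.046,.05,.058),
 board_top=box(.104,.104,0,.018),tray_floor=box(.104,.104,0,.012),scale_pan=box(.084,.096,.022,.026),cutter_slot=box(.13,.15,0,.016),
 stand_a=box(.04,.104,0,.05),comb_grip=box(.005,.08,.04,.08)+box(.014,.056,.088,.112))
g=dict(canister_center=(.597,.293,0,.026),tin_center=(.424,0.001,-.15,.004),board_top=(.447,-.237,.1,0),tray_floor=(.425,.002,.15,0),scale_pan=(.595,.293,-.1,0),cutter_slot=(.619,-.034,0,0),stand_a=(.448,.239,0,0),comb_grip=(.452,.238,0,.01))
M={}
for n in g:
    P=[g[n][0],g[n][1],g[n][3]+.02]; ms={}
    for c in("top","side"):
        b=mask(c,n,P)
        if b and b[0]<15: ms[c]=b[1]; print(n,c,round(b[0],1),round(b[2],2),b[1].sum())
    M[n]=ms
pickle.dump(M,open('M.pkl','wb'))
for n in g:
    ms={c:m.astype(np.float32) for c,m in M[n].items()}
    yf=n!='canister_center'
    if ms: print(n,'both',*fit(parts[n],ms,g[n],g[n][3],yf))
    for c in ms: print(n,c,*fit(parts[n],{c:ms[c]},g[n],g[n][3],yf))
E
python3 run.py
```

```text
canister_center top 0.8 0.95 611
canister_center side 2.7 0.8 638
tin_center top 0.6 0.82 578
tin_center side 1.7 0.79 601
board_top top 1.3 0.88 1898
board_top side 2.4 0.59 979
tray_floor top 2.0 0.85 1423
tray_floor side 8.0 0.93 858
scale_pan top 10.6 0.75 1225
scale_pan side 9.8 0.9 1301
cutter_slot side 3.2 0.64 2581
stand_a top 2.8 0.88 644
stand_a side 2.6 0.98 786
comb_grip top 7.9 0.89 455
comb_grip side 11.6 0.61 458
canister_center both [0.5965 0.2912 0.0502] 0.8974932432174683
canister_center top [0.5957 0.291  0.0042] 0.9094642400741577
canister_center side [0.5992 0.2891 0.0071] 0.8985111713409424
tin_center both [0.4235 0.0008 0.2565] 0.8838838934898376Traceback (most recent call last):
  File "run.py", line 20, in <module>
    for c in ms: print(n,c,*fit(parts[n],{c:ms[c]},g[n],g[n][3],yf))
                            ~~~^^^^^^^^^^^^^^^^^^^^^^^^^^^^^^^^^^^^
  File "fit.py", line 24, in fit
    r=minimize(f,[x0[0],x0[1],x0[2]+dyaw],method='Nelder-Mead',options=dict(initial_simplex=np.array([[0,0,0],[.008,0,0],[0,.008,0],[0,0,.12]])+[x0[0],x0[1],x0[2]+dyaw],xatol=1e-4,fatol=1e-4,maxiter=150))
    res = _minimize_neldermead(fun, x0, args, callback, bounds=bounds,
                               **options)
    fsim[j] = func(sim[j])
              ~~~~^^^^^^^^
    fx = function(np.copy(x), *(wrapper_args + args))
  File "fit.py", line 20, in f
    r=render(c,parts,v[0],v[1],v[2] if yawfit else 0,dz); s-=np.minimum(r,m).sum()/np.maximum(r,m).sum()
  File "fit.py", line 14, in render
    h=cv2.convexHull(((projN(c,p@R.T+[x,y,dz])+.5)*S).astype(np.float32)); cv2.fillConvexPoly(m,h.round().astype(np.int32),1)
                       ~~~~~^^^^^^^^^^^^^^^^^^
  File "fit.py", line 8, in projN
    k=get_calibration(c); q=(P-k['origin'])@np.array(k['attitude']); u=q[:,:2]/q[:,2:]; r=(u**2).sum(1,keepdims=True); u=u*(1+k['k1']*r)
ValueError: time passes only in moves, steps and waits
```

```bash
python3 - <<'E'
s=open('h.py').read()
s=s.replace("def w(","_gc=get_calibration\n_C={}\ndef get_calibration(c):\n    if c not in _C: _C[c]=_gc(c)\n    return _C[c]\ndef w(",1)
open('h.py','w').write(s)
s=open('fit.py').read()
s=s.replace("yawfit=True):\n","yawfit=True,ign={}):\n",1).replace("s-=np","k=1-ign.get(c,np.zeros_like(m)); s-=np").replace("np.minimum(r,m).sum()/np.maximum(r,m).sum()","(k*np.minimum(r,m)).sum()/(k*np.maximum(r,m)).sum()")
open('fit.py','w').write(s)
s=open('run.py').read()
a=s.index("M={}");b=s.index("for n in g:\n    ms={c:m.as")
s=s[:a]+"""M=pickle.load(open('M.pkl','rb'))
occ=dict(tray_floor='tin_center',scale_pan='canister_center',stand_a='comb_grip')
parts['scale_pan']=box(.108,.1,0,.022)
"""+s[b:]
s=s.replace("yf=n!=","ig={c:cv2.dilate(M[occ[n]][c].astype(np.float32),np.ones((3,3))) for c in M[occ[n]]} if n in occ else {}\n    yf=n!=").replace(",yf)",",yf,ig)")
open('run2.py','w').write(s)
import pickle,numpy as np,cv2
M=pickle.load(open('M.pkl','rb'))
for c in("top","side"):
    im=cv2.imread(f"pics/{c}0.png")
    for i,n in enumerate(M):
        if c in M[n]:
            cs,_=cv2.findContours(M[n][c].astype(np.uint8),cv2.RETR_EXTERNAL,cv2.CHAIN_APPROX_NONE)
            cv2.drawContours(im,cs,-1,[(0,0,255),(0,255,0),(255,0,0),(0,255,255),(255,0,255),(255,255,0)][i%6],1)
    im=im[90:260,100:400] if c=="top" else im[110:310,100:330]
    cv2.imwrite(f"pics/m{c}.png",cv2.resize(im,None,fx=2.6,fy=2.6))
E
python3 run2.py
```

```text
canister_center both [0.5965 0.2912 0.0502] 0.8974932432174683
canister_center top [0.5957 0.291  0.0042] 0.9094642400741577
canister_center side [0.5992 0.2891 0.0071] 0.8985111713409424
tin_center both [0.4235 0.0008 0.2565] 0.8838838934898376
tin_center top [0.4236 0.0011 0.1964] 0.8849990367889404
tin_center side [ 0.4247 -0.0018  0.32  ] 0.8963122963905334
board_top both [ 0.4465 -0.2394  0.1937] 0.9388834834098816
board_top top [ 0.4464 -0.2389  0.1902] 0.9557114243507385
board_top side [ 0.4467 -0.2416  0.1912] 0.9341531991958618
tray_floor both [0.4252 0.0036 0.2448] 0.946694016456604
tray_floor top [0.4251 0.0032 0.2407] 0.949955940246582
tray_floor side [0.4254 0.0032 0.235 ] 0.9470667839050293
scale_pan both [ 0.587   0.2956 -0.1548] 0.9261837601661682
scale_pan top [ 0.586   0.2958 -0.1467] 0.9324521422386169
scale_pan side [ 0.5894  0.2952 -0.1466] 0.9457272887229919
cutter_slot both [ 0.6247 -0.0347  0.0538] 0.7829530239105225
cutter_slot side [ 0.6247 -0.0347  0.0538] 0.7829530239105225
stand_a both [0.4495 0.2395 0.1839] 0.933667778968811
stand_a top [0.4489 0.2398 0.1684] 0.9384210705757141
stand_a side [0.4505 0.238  0.1954] 0.9448411464691162
comb_grip both [0.4484 0.2396 0.1914] 0.8918417096138
comb_grip top [0.4485 0.2387 0.1955] 0.9085721969604492
comb_grip side [0.4478 0.2407 0.1944] 0.8879045248031616
```

View pics/mtop.png

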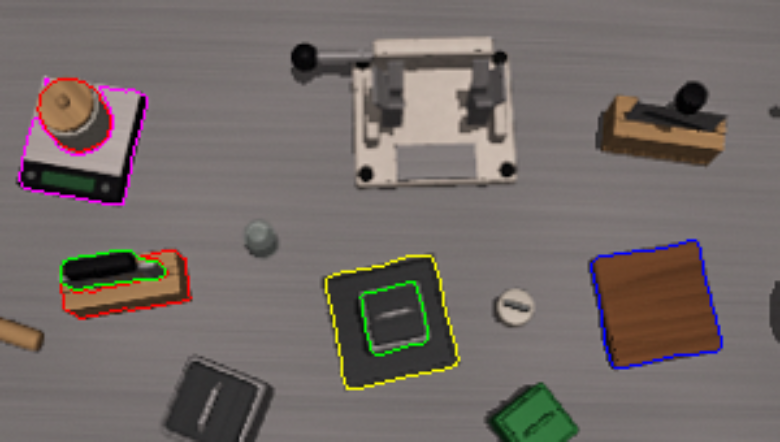

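View pics/mside.png

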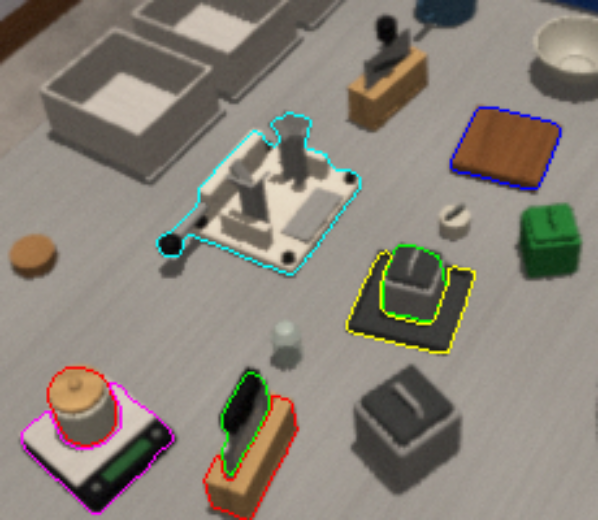

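Run:
```python
import cv2
a=cv2.imread("pics/top0.png"); s=cv2.imread("pics/side0.png")
cv2.imwrite("pics/cutA.png",cv2.resize(a[98:168,225:310],None,fx=8,fy=8,interpolation=cv2.INTER_CUBIC))
cv2.imwrite("pics/cutB.png",cv2.resize(s[145:217,160:244],None,fx=8,fy=8,interpolation=cv2.INTER_CUBIC))
```

```text
(no output)
```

View pics/cutA.png

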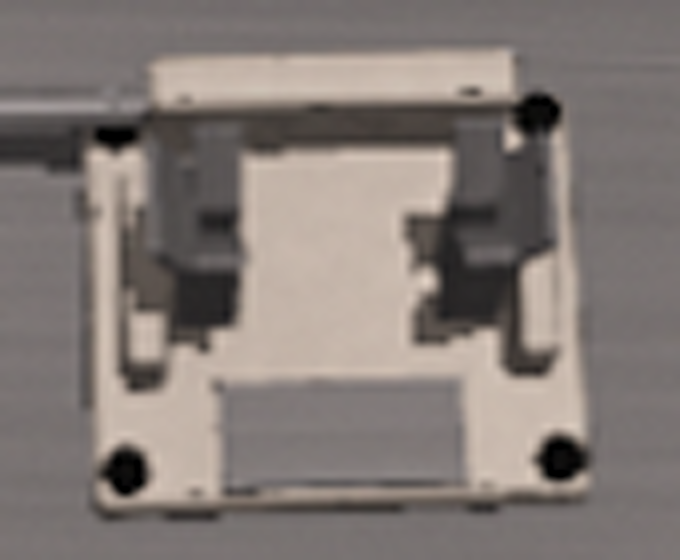

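View pics/cutB.png

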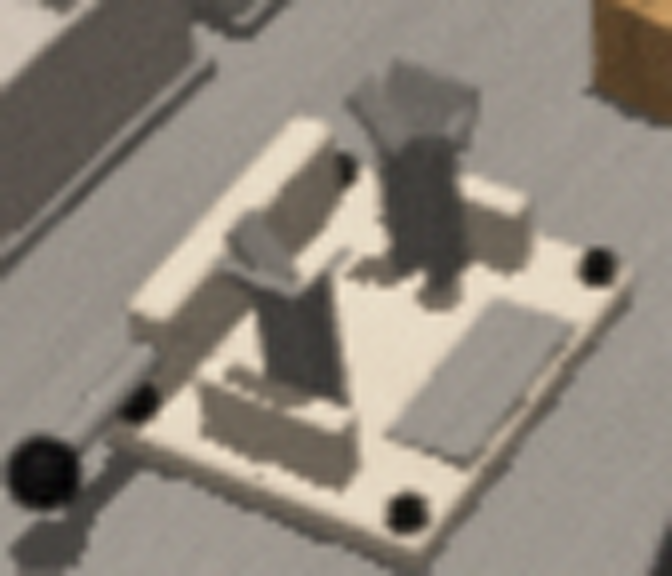

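Run:
```python
from h import *
np.set_printoptions(precision=4,suppress=True)
def R(c,pts,z,ox,oy): return np.array([ray(c,[ox+(x+.5)/8-.5,oy+(y+.5)/8-.5],z)[:2] for x,y in pts])
A=R("top",[(127,470),(560,457),(537,112),(115,130)],.021,225,98)
B=R("side",[(408,513),(598,265),(345,165),(137,402)],.021,160,145)
for Q in(A,B):
    print(Q,Q.mean(0)); 
    print([np.linalg.norm(Q[i]-Q[(i+1)%4]).round(4) for i in range(4)])
    for i,j in((1,0),(2,3)): d=Q[j]-Q[i]; print('yaw from y',np.arctan2(-d[0],d[1]))
    for i,j in((0,3),(1,2)): d=Q[j]-Q[i]; print('yaw from x',np.arctan2(d[1],d[0]))
C=R("top",[(97,500),(588,487)],.016,225,98);print(C,np.arctan2(-(C[0]-C[1])[0],(C[0]-C[1])[1]),C.mean(0),np.linalg.norm(C[0]-C[1]))
D=R("side",[(415,557),(632,280),(112,440)],.014,160,145);print(D,np.arctan2(-(D[0]-D[1])[0],(D[0]-D[1])[1]),np.linalg.norm(D[0]-D[1]),np.linalg.norm(D[0]-D[2]),(D[1]+D[2])/2)
```

```text
[[ 0.5581  0.0291]
 [ 0.5665 -0.1001]
 [ 0.677  -0.093 ]
 [ 0.6661  0.0362]] [ 0.6169 -0.0319]
[np.float64(0.1294), np.float64(0.1107), np.float64(0.1297), np.float64(0.1082)]
yaw from y 0.06464293257531163
yaw from y 0.08424201590231611
yaw from x 0.06645491146476298
yaw from x 0.06369732615919876
[[ 0.5576  0.03  ]
 [ 0.5667 -0.1003]
 [ 0.6757 -0.0963]
 [ 0.6682  0.0365]] [ 0.6171 -0.0325]
[np.float64(0.1306), np.float64(0.1091), np.float64(0.1331), np.float64(0.1108)]
yaw from y 0.06935349155691545
yaw from y 0.055975923057329735
yaw from x 0.05937923341461241
yaw from x 0.03622242948905896
[[ 0.55    0.0378]
 [ 0.5589 -0.1092]] 0.06043365918710142 [ 0.5545 -0.0357] 0.14723087284088687
[[ 0.5484  0.0401]
 [ 0.5561 -0.1058]
 [ 0.6695  0.0505]] 0.05276781149854001 0.14600801788689347 0.12155279800308555 [ 0.6128 -0.0276]
```

```bash
cat > plan.py <<'E'
from h import *
import sys
o=get_obs(); T=o['tcp_pos']; R=np.array(o['eef_rot']); 
x,y,z,j=map(float,sys.argv[1:5])
cur=np.degrees(np.arctan2(R[1,2],R[0,2])); d=(j-cur+180)%360-180
t=-np.radians(d)
c,s=np.cos(np.radians(d)),np.sin(np.radians(d)); R2=np.array([[c,-s,0],[s,c,0],[0,0,1]])@R
print('t',round(o['time'],2),'tcp',T.round(4),'jaw',round(cur,2),'gap',round(o['finger_gap']*1000,1),'F',o['wrist_force'].round(1),'tilt',R[:2,0].round(4),'j6',o['joint_pos'][5].round(1))
print('turn',round(t,4),'then shift mm',(R2.T@(np.array([x,y,z])-T)*1000).round(1),' before-turn shift',(R.T@(np.array([x,y,z])-T)*1000).round(1))
E
python3 plan.py .4235 .001 .2 13.75
```

```text
t 1.8 tcp [ 0.2024 -0.4572  0.2313] jaw -66.12 gap 85.4 F [-0.2 -0.3  0. ] tilt [ 0. -0.] j6 90.0
turn -1.394 then shift mm [ 31.3 392.5 323.7]  before-turn shift [  31.3  387.7 -329.5]
```

Emit:
{"op": "play_rows", "data": {
  "motion": [
    [[85,0,0,0,-0.116,0,0],[85,0,0,0,-0.116,0,0],[85,0,0,0,-0.116,0,0],[85,0,0,0,-0.116,0,0],[85,0,0,0,-0.116,0,0],[85,0,0,0,-0.116,0,0],[85,0,0,0,-0.116,0,0],[85,0,0,0,-0.116,0,0],[85,0,0,0,-0.116,0,0],[85,0,0,0,-0.116,0,0],[85,0,0,0,-0.116,0,0],[85,0,0,0,-0.118,0,0]]
  ]
}}

```text
time: 2.8
tcp_pos: [0.2024, -0.4572, 0.2313]
eef_rot: [[-0.0, -0.243, 0.97], [0.0, 0.97, 0.243], [-1.0, 0.0, -0.0]]
wrist_force: [-0.2, -0.0, 0.1]
finger_gap: 0.0851
```

Emit:
{"op": "play_rows", "data": {
  "motion": [
    [[85,0,15,12,0,0,0],[85,0,28,23,0,0,0],[85,0,28,23,0,0,0],[85,0,28,23,0,0,0],[85,0,28,23,0,0,0],[85,0,28,23,0,0,0],[85,0,28,23,0,0,0],[85,0,28,23,0,0,0],[85,0,28,23,0,0,0],[85,0,28,23,0,0,0],[85,0,28,23,0,0,0],[85,0,28,23,0,0,0],[85,0,28,23,0,0,0],[85,0,28,23,0,0,0],[85,0,13.5,12.7,0,0,0],[85,0,0,0,0,0,0]]
  ]
}}

```text
time: 4.13
tcp_pos: [0.4252, 0.004, 0.2313]
eef_rot: [[0.001, -0.243, 0.97], [0.001, 0.97, 0.243], [-1.0, 0.001, 0.002]]
wrist_force: [-0.0, -0.3, 0.2]
finger_gap: 0.085
```

```bash
python3 plan.py .4235 .001 .016 13.75
```

```text
t 4.13 tcp [0.4252 0.004  0.2313] jaw 14.06 gap 85.0 F [-0.  -0.3  0.2] tilt [0.0013 0.001 ] j6 76.4
turn 0.0055 then shift mm [215.3  -2.7  -2.7]  before-turn shift [215.3  -2.7  -2.7]
```

Emit:
{"op": "play_rows", "data": {
  "motion": [
    [[85,20,0,0,0,0,0],[85,30,0,0,0,0,0],[85,30,0,0,0,0,0],[85,30,0,0,0,0,0],[85,20,0,0,0,0,0],[85,0,0,0,0,0,0],[85,0,0,0,0,0,0]]
  ]
}}

```text
time: 4.72
tcp_pos: [0.4224, 0.0003, 0.1009]
eef_rot: [[-0.003, -0.237, 0.972], [-0.0, 0.972, 0.237], [-1.0, 0.0, -0.003]]
wrist_force: [-0.1, 0.3, 0.2]
finger_gap: 0.0852
```

```bash
python3 plan.py .4235 .001 .016 13.75
python3 - <<'E'
from h import *
for c in("top","side"):
    im=read_camera(c)[:,:,::-1]; p=proj(c,[.4235,.001,.05]).astype(int)
    cv2.imwrite(f"pics/a_{c}.png",cv2.resize(np.ascontiguousarray(im[p[1]-60:p[1]+60,p[0]-70:p[0]+70]),None,fx=4,fy=4))
E
```

```text
t 4.72 tcp [4.224e-01 3.000e-04 1.009e-01] jaw 13.7 gap 85.2 F [-0.1  0.3  0.2] tilt [-0.0028 -0.0002] j6 76.4
turn -0.001 then shift mm [84.9  0.3  1.5]  before-turn shift [84.9  0.3  1.5]
```

View pics/a_side.png

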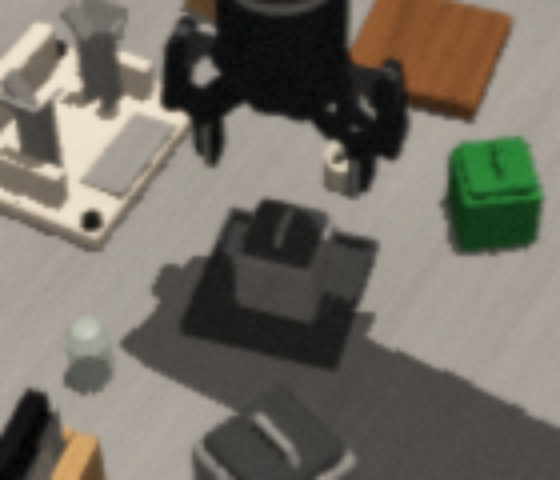

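View pics/a_top.png

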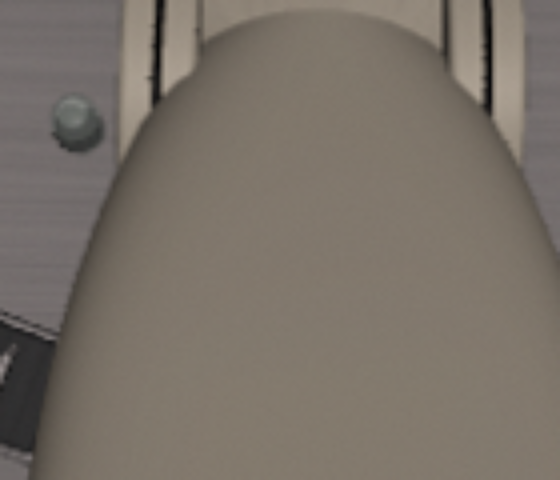

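The gripper is straight over the tray tin, about (280,250) in the side crop, with a finger on each side of it. The arm hides the tin in the top view. Descending to grip.

Emit:
{"op": "play_rows", "data": {
  "motion": [
    [[85,20,0,0,0,0,0],[85,25,0,1,0,0,0],[85,25,0,0,0,0,0],[85,15,0,0,0,0,0],[85,0,0,0,0,0,0],[45,0,0,0,0,0,0],[45,0,0,0,0,0,0],[45,0,0,0,0,0,0],[45,0,0,0,0,0,0],[45,0,0,0,0,0,0],[45,0,0,0,0,0,0],[45,0,0,0,0,0,0]]
  ],
  "force": 45
}}

```text
time: 5.82
tcp_pos: [0.4263, 0.0011, 0.0182]
eef_rot: [[0.004, -0.238, 0.971], [-0.0, 0.971, 0.238], [-1.0, -0.001, 0.004]]
wrist_force: [0.2, -0.4, 7.6]
finger_gap: 0.0534
```

```bash
python3 plan.py .4465 -.239 .1 13.75
```

```text
t 5.82 tcp [0.4263 0.0011 0.0182] jaw 13.74 gap 53.4 F [ 0.2 -0.4  7.6] tilt [ 0.004  -0.0003] j6 76.4
turn -0.0001 then shift mm [ -81.6 -238.1  -37.1]  before-turn shift [ -81.6 -238.1  -37.1]
```

Emit:
{"op": "play_rows", "data": {
  "motion": [
    [[45,-10,0,0,0,0,0],[45,-25,0,0,0,0,0],[45,-30,0,0,0,0,0],[45,-20,-12,-2,0,0,0],[45,0,-28,-4,0,0,0],[45,0,-28,-4,0,0,0],[45,0,-28,-4,0,0,0],[45,0,-28,-4,0,0,0],[45,0,-28,-4,0,0,0],[45,0,-28,-4,0,0,0],[45,0,-28,-4,0,0,0],[45,0,-20,-4,0,0,0],[45,0,-10,-3,0,0,0],[45,0,0,0,0,0,0],[45,0,0,0,0,0,0]]
  ]
}}

```text
time: 7.07
tcp_pos: [0.4447, -0.2384, 0.1013]
eef_rot: [[-0.0, -0.237, 0.972], [0.001, 0.972, 0.237], [-1.0, 0.001, -0.0]]
wrist_force: [-0.1, 1.0, -2.3]
finger_gap: 0.0538
```

```bash
python3 plan.py .4465 -.239 .0332 13.75
python3 - <<'E'
from h import *
im=read_camera("side")[:,:,::-1]; cv2.imwrite("pics/b_side.png",cv2.resize(np.ascontiguousarray(im[90:290,200:420]),None,fx=3,fy=3))
E
```

```text
t 7.07 tcp [ 0.4447 -0.2384  0.1013] jaw 13.7 gap 53.8 F [-0.1  1.  -2.3] tilt [-0.0005  0.0011] j6 48.1
turn -0.0009 then shift mm [68.1 -1.1  1.7]  before-turn shift [68.1 -1.1  1.7]
```

View pics/b_side.png

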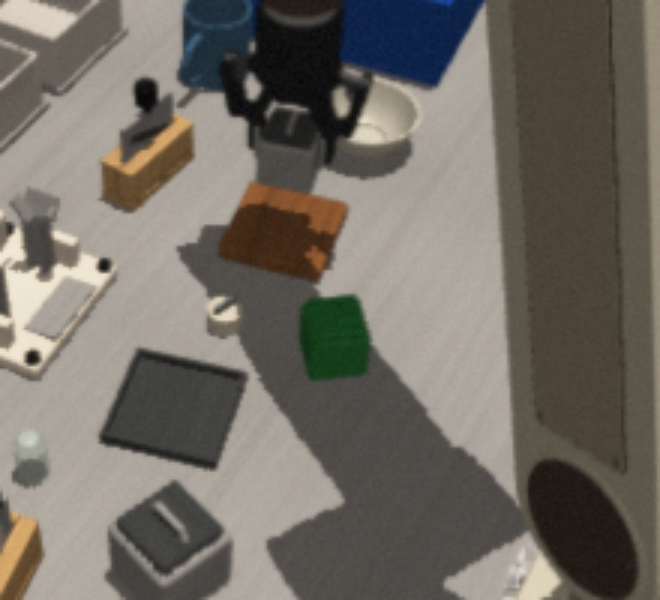

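The tin is held upright above the board, about (290,150) in the crop, and the tray is empty. Lowering and releasing.

Emit:
{"op": "play_rows", "data": {
  "motion": [
    [[45,15,0,1,0,0,0],[45,20,0,0,0,0,0],[45,18,0,0,0,0,0],[45,10,0,0,0,0,0],[45,5,0,0,0,0,0],[45,1,0,0,0,0,0],[45,0,0,0,0,0,0],[60,0,0,0,0,0,0],[75,0,0,0,0,0,0],[85,0,0,0,0,0,0],[85,0,0,0,0,0,0],[85,0,0,0,0,0,0],[85,0,0,0,0,0,0],[85,0,0,0,0,0,0]]
  ]
}}

```text
time: 8.28
tcp_pos: [0.4462, -0.2386, 0.0324]
eef_rot: [[0.0, -0.238, 0.971], [-0.0, 0.971, 0.238], [-1.0, -0.0, 0.0]]
wrist_force: [-0.1, -0.6, 0.2]
finger_gap: 0.0851
```

Emit:
{"op": "play_rows", "data": {
  "motion": [
    [[85,-15,0,0,0,0,0],[85,-30,0,0,0,0,0],[85,-35,0,0,0,0,0],[85,-30,0,0,0,0,0],[85,-20,0,0,0,0,0],[85,0,0,0,0,0,0]]
  ]
}}

```text
time: 8.78
tcp_pos: [0.449, -0.2401, 0.1675]
eef_rot: [[0.009, -0.238, 0.971], [-0.005, 0.971, 0.238], [-1.0, -0.007, 0.007]]
wrist_force: [0.4, -0.6, 0.8]
finger_gap: 0.0852
```

```bash
python3 plan.py .597 .291 .16 13.75;  python3 - <<'E'
from h import *
im=read_camera("side")[:,:,::-1]; cv2.imwrite("pics/c_side.png",cv2.resize(np.ascontiguousarray(im[60:260,200:420]),None,fx=3,fy=3))
E
```

```text
t 8.78 tcp [ 0.449  -0.2401  0.1675] jaw 13.74 gap 85.2 F [ 0.4 -0.6  0.8] tilt [ 0.0086 -0.0046] j6 48.1
turn -0.0001 then shift mm [  6.3 480.7 269.9]  before-turn shift [  6.3 480.8 269.9]
```

View pics/c_side.png

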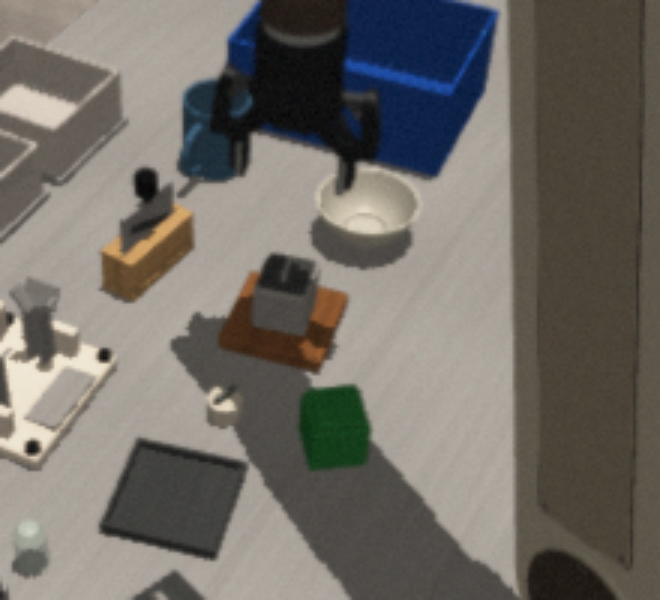

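The tin stands upright on the board, about (285,290) in the crop. Now the canister.

Emit:
{"op": "play_rows", "data": {
  "motion": [
    [[85,0,15,9,0,0,0],[85,0,32,18.2,0,0,0],[85,0,32,18.2,0,0,0],[85,0,32,18.2,0,0,0],[85,0,32,18.2,0,0,0],[85,0,32,18.2,0,0,0],[85,0,32,18.2,0,0,0],[85,0,32,18.2,0,0,0],[85,0,32,18.2,0,0,0],[85,0,32,18.2,0,0,0],[85,0,32,18.2,0,0,0],[85,0,32,18.2,0,0,0],[85,0,32,18.2,0,0,0],[85,0,32,18.2,0,0,0],[85,0,32,18.2,0,0,0],[85,0,15.4,8.7,0,0,0],[85,0,0,0,0,0,0],[85,0,0,0,0,0,0],[85,0,0,0,0,0,0]]
  ]
}}

```text
time: 10.42
tcp_pos: [0.5962, 0.29, 0.1607]
eef_rot: [[-0.003, -0.237, 0.971], [-0.002, 0.971, 0.237], [-1.0, -0.001, -0.003]]
wrist_force: [0.4, 0.4, -0.5]
finger_gap: 0.0853
```

```bash
python3 plan.py .597 .291 .038 13.75;  python3 - <<'E'
from h import *
im=read_camera("side")[:,:,::-1]; cv2.imwrite("pics/d_side.png",cv2.resize(np.ascontiguousarray(im[170:370,50:270]),None,fx=3,fy=3))
E
```

```text
t 10.42 tcp [0.5962 0.29   0.1607] jaw 13.73 gap 85.3 F [ 0.4  0.4 -0.5] tilt [-0.0028 -0.0018] j6 102.2
turn -0.0003 then shift mm [122.7   1.    1.4]  before-turn shift [122.7   1.    1.4]
```

View pics/d_side.png

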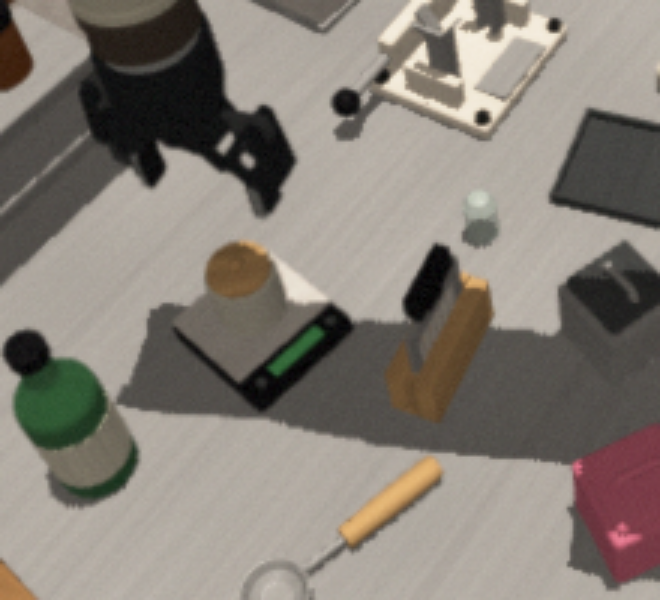

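The fingers straddle the canister, at about (240,270) in the crop. Descending.

Emit:
{"op": "play_rows", "data": {
  "motion": [
    [[85,15,0,0,0,0,0],[85,30,0,0,0,0,0],[85,30,0,0,0,0,0],[85,30,0,0,0,0,0],[85,15,0,0,0,0,0],[85,4,0,0,0,0,0],[85,0,0,0,0,0,0],[45,0,0,0,0,0,0],[45,0,0,0,0,0,0],[45,0,0,0,0,0,0],[45,0,0,0,0,0,0],[45,0,0,0,0,0,0],[45,0,0,0,0,0,0],[45,0,0,0,0,0,0],[45,0,0,0,0,0,0]]
  ]
}}

```text
time: 11.72
tcp_pos: [0.5985, 0.2913, 0.0409]
eef_rot: [[0.004, -0.237, 0.971], [0.001, 0.971, 0.237], [-1.0, 0.0, 0.004]]
wrist_force: [0.3, -0.7, 6.8]
finger_gap: 0.0547
```

Emit:
{"op": "play_rows", "data": {
  "motion": [
    [[45,-10,0,0,0,0,0],[45,-25,0,0,0,0,0],[45,-30,0,0,0,0,0],[45,-25,0,0,0,0,0],[45,-10,0,0,0,0,0],[45,0,0,0,0,0,0],[45,0,0,0,0,0,0]]
  ]
}}

```text
time: 12.3
tcp_pos: [0.5969, 0.291, 0.138]
eef_rot: [[-0.0, -0.238, 0.971], [0.0, 0.971, 0.238], [-1.0, 0.0, -0.0]]
wrist_force: [0.2, -0.1, -3.3]
finger_gap: 0.0546
```

```bash
python3 plan.py .4252 .0034 .138 13.75;  python3 - <<'E'
from h import *
im=read_camera("side")[:,:,::-1]; cv2.imwrite("pics/e_side.png",cv2.resize(np.ascontiguousarray(im[170:370,50:270]),None,fx=3,fy=3))
E
```

```text
t 12.3 tcp [0.5969 0.291  0.138 ] jaw 13.76 gap 54.6 F [ 0.2 -0.1 -3.3] tilt [-0.0001  0.    ] j6 102.2
turn 0.0001 then shift mm [  -0.  -238.5 -235.1]  before-turn shift [  -0.  -238.5 -235.2]
```

View pics/e_side.png

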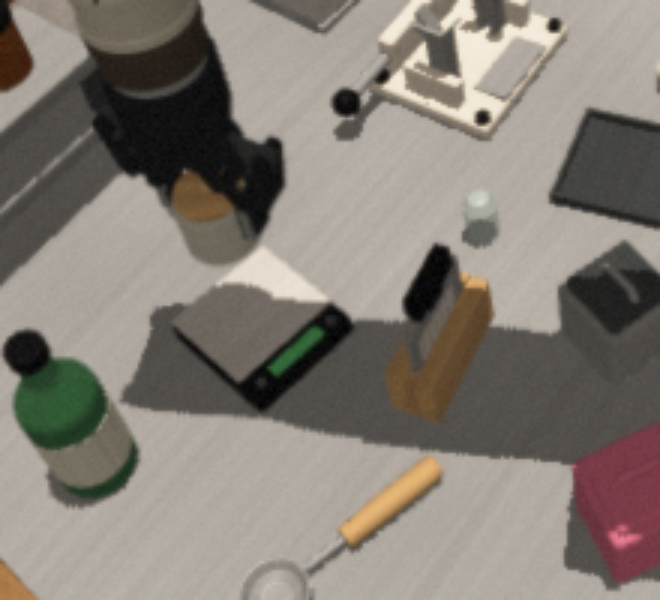

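The canister is held upright clear of the scale. Carrying it to the tray.

Emit:
{"op": "play_rows", "data": {
  "motion": [
    [[45,0,-8.5,-8.1,0,0,0],[45,0,-20,-20,0,0,0],[45,0,-25,-25,0,0,0],[45,0,-25,-25,0,0,0],[45,0,-25,-25,0,0,0],[45,0,-25,-25,0,0,0],[45,0,-25,-25,0,0,0],[45,0,-25,-25,0,0,0],[45,0,-25,-25,0,0,0],[45,0,-20,-18,0,0,0],[45,0,-10,-9,0,0,0],[45,0,-5,-5,0,0,0],[45,0,0,0,0,0,0],[45,0,0,0,0,0,0],[45,0,0,0,0,0,0]]
  ]
}}

```text
time: 13.6
tcp_pos: [0.4258, 0.0042, 0.1379]
eef_rot: [[-0.0, -0.239, 0.971], [0.0, 0.971, 0.239], [-1.0, 0.001, -0.0]]
wrist_force: [1.0, -0.7, -2.2]
finger_gap: 0.0548
```

```bash
python3 plan.py .4252 .0034 .0189 13.75;  python3 - <<'E'
from h import *
im=read_camera("side")[:,:,::-1]; cv2.imwrite("pics/f_side.png",cv2.resize(np.ascontiguousarray(im[120:320,130:350]),None,fx=3,fy=3))
E
```

```text
t 13.6 tcp [0.4258 0.0042 0.1379] jaw 13.8 gap 54.8 F [ 1.  -0.7 -2.2] tilt [-0.0004  0.0005] j6 76.7
turn 0.0009 then shift mm [119.   -0.7  -0.8]  before-turn shift [119.   -0.7  -0.8]
```

View pics/f_side.png

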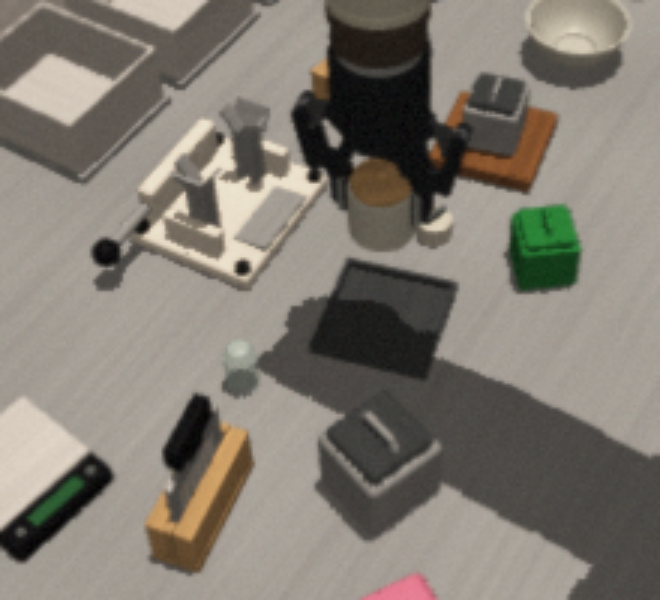

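The canister hangs upright above the tray. Lowering it.

Emit:
{"op": "play_rows", "data": {
  "motion": [
    [[45,15,-0.7,-0.8,0,0,0],[45,25,0,0,0,0,0],[45,30,0,0,0,0,0],[45,25,0,0,0,0,0],[45,12,0,0,0,0,0],[45,8,0,0,0,0,0],[45,3.5,0,0,0,0,0],[45,1,0,0,0,0,0],[45,0,0,0,0,0,0],[60,0,0,0,0,0,0],[75,0,0,0,0,0,0],[85,0,0,0,0,0,0],[85,0,0,0,0,0,0],[85,0,0,0,0,0,0],[85,0,0,0,0,0,0]]
  ]
}}

```text
time: 14.9
tcp_pos: [0.4251, 0.0025, 0.0191]
eef_rot: [[0.001, -0.238, 0.971], [0.0, 0.971, 0.238], [-1.0, -0.0, 0.001]]
wrist_force: [0.6, -0.3, 0.1]
finger_gap: 0.0849
```

Emit:
{"op": "play_rows", "data": {
  "motion": [
    [[85,-15,0,0,0,0,0],[85,-30,0,0,0,0,0],[85,-35,0,0,0,0,0],[85,-30,0,0,0,0,0],[85,-25,0,0,0,0,0],[85,-5,0,0,0,0,0],[85,0,0,0,0,0,0]]
  ]
}}

```text
time: 15.48
tcp_pos: [0.4265, 0.0025, 0.1608]
eef_rot: [[0.005, -0.238, 0.971], [0.0, 0.971, 0.238], [-1.0, -0.001, 0.005]]
wrist_force: [-0.4, 0.9, -0.1]
finger_gap: 0.0851
```

```bash
python3 plan.py .4465 -.239 .16 13.75;  python3 - <<'E'
from h import *
im=read_camera("side")[:,:,::-1]; cv2.imwrite("pics/g_side.png",cv2.resize(np.ascontiguousarray(im[120:320,130:350]),None,fx=3,fy=3))
E
```

```text
t 15.48 tcp [0.4265 0.0025 0.1608] jaw 13.75 gap 85.1 F [-0.4  0.9 -0.1] tilt [0.0051 0.    ] j6 76.6
turn -0.0001 then shift mm [   0.9 -239.4  -37.9]  before-turn shift [   0.9 -239.4  -37.9]
```

View pics/g_side.png

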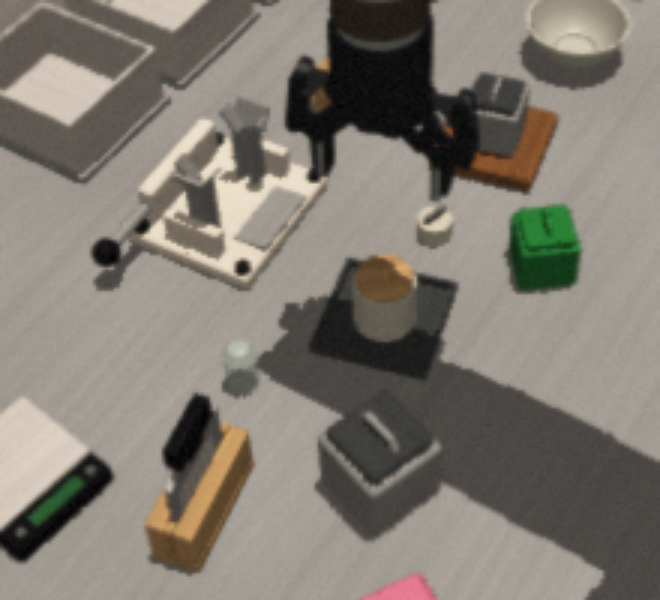

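The canister stands upright in the middle of the tray, at about (385,300) in the crop. Back to the tin.

Emit:
{"op": "play_rows", "data": {
  "motion": [
    [[85,0,-10,-1.5,0,0,0],[85,0,-30,-4.6,0,0,0],[85,0,-33,-5,0,0,0],[85,0,-33,-5,0,0,0],[85,0,-33,-5,0,0,0],[85,0,-33,-5,0,0,0],[85,0,-30,-5,0,0,0],[85,0,-25,-4,0,0,0],[85,0,-12,-1.8,0,0,0],[85,0,0,0,0,0,0],[85,0,0,0,0,0,0],[85,15,0,0,0,0,0],[85,30,0,0,0,0,0],[85,30,0,0,0,0,0],[85,30,0,0,0,0,0],[85,15,0,0,0,0,0],[85,7,0,0,0,0,0],[85,0,0,0,0,0,0]]
  ]
}}

```text
time: 17.03
tcp_pos: [0.444, -0.2363, 0.0299]
eef_rot: [[-0.004, -0.239, 0.971], [0.003, 0.971, 0.239], [-1.0, 0.004, -0.004]]
wrist_force: [-1.0, 0.4, 0.7]
finger_gap: 0.0846
```

Emit:
{"op": "play_rows", "data": {
  "motion": [
    [[45,0,0,0,0,0,0],[45,0,0,0,0,0,0],[45,0,0,0,0,0,0],[45,0,0,0,0,0,0],[45,0,0,0,0,0,0],[45,0,0,0,0,0,0],[45,0,0,0,0,0,0],[45,0,0,0,0,0,0]]
  ]
}}

```text
time: 17.7
tcp_pos: [0.447, -0.2389, 0.0335]
eef_rot: [[0.003, -0.238, 0.971], [-0.001, 0.971, 0.238], [-1.0, -0.002, 0.003]]
wrist_force: [0.4, 1.1, 7.0]
finger_gap: 0.0532
```

Emit:
{"op": "play_rows", "data": {
  "motion": [
    [[45,-10,0,0,0,0,0],[45,-25,0,0,0,0,0],[45,-30,0,0,0,0,0],[45,-30,0,0,0,0,0],[45,-20,0,0,0,0,0],[45,-5,0,0,0,0,0],[45,0,0,0,0,0,0],[45,0,0,0,0,0,0]]
  ]
}}

```text
time: 18.37
tcp_pos: [0.445, -0.238, 0.1509]
eef_rot: [[-0.001, -0.238, 0.971], [0.001, 0.971, 0.238], [-1.0, 0.001, -0.001]]
wrist_force: [-0.6, 0.8, -2.7]
finger_gap: 0.0534
```

```bash
python3 plan.py .5965 .2935 .15 13.75;  python3 - <<'E'
from h import *
im=read_camera("side")[:,:,::-1]; cv2.imwrite("pics/i_side.png",cv2.resize(np.ascontiguousarray(im[60:260,130:350]),None,fx=3,fy=3))
E
```

```text
t 18.37 tcp [ 0.445  -0.238   0.1509] jaw 13.74 gap 53.4 F [-0.6  0.8 -2.7] tilt [-0.0013  0.0007] j6 48.1
turn -0.0001 then shift mm [  1.1 480.3 273.5]  before-turn shift [  1.1 480.3 273.4]
```

View pics/i_side.png

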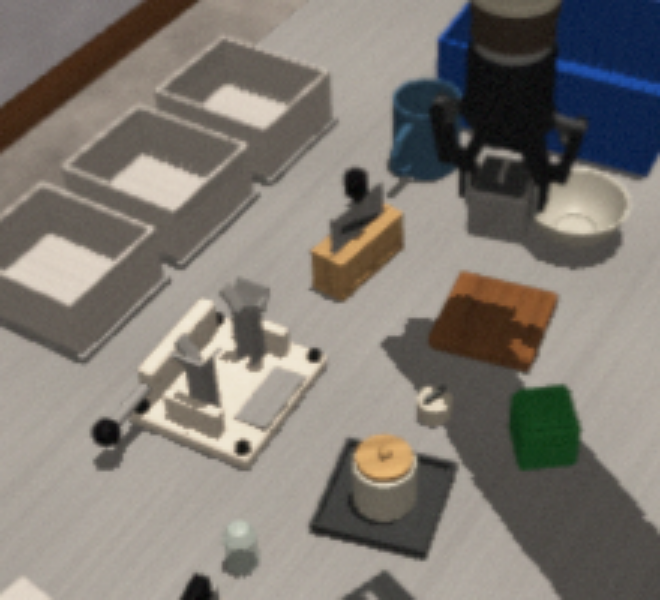

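The tin is held upright. Carrying it to the scale.

Emit:
{"op": "play_rows", "data": {
  "motion": [
    [[45,0,15,8.5,0,0,0],[45,0,30,17.1,0,0,0],[45,0,30,17.1,0,0,0],[45,0,30,17.1,0,0,0],[45,0,30,17.1,0,0,0],[45,0,30,17.1,0,0,0],[45,0,30,17.1,0,0,0],[45,0,30,17.1,0,0,0],[45,0,30,17.1,0,0,0],[45,0,30,17.1,0,0,0],[45,0,30,17.1,0,0,0],[45,0,30,17.1,0,0,0],[45,0,30,17.1,0,0,0],[45,0,30,17.1,0,0,0],[45,0,30,17.1,0,0,0],[45,0,28,15.9,0,0,0],[45,0,12,7,0,0,0],[45,0,5.3,2.7,0,0,0],[45,0,0,0,0,0,0],[45,0,0,0,0,0,0]]
  ]
}}

```text
time: 20.08
tcp_pos: [0.5962, 0.2921, 0.1498]
eef_rot: [[-0.003, -0.238, 0.971], [-0.002, 0.971, 0.238], [-1.0, -0.002, -0.004]]
wrist_force: [0.2, -0.7, -2.8]
finger_gap: 0.0533
```

```bash
python3 plan.py .5965 .2935 .0415 13.75;  python3 - <<'E'
from h import *
im=read_camera("side")[:,:,::-1]; cv2.imwrite("pics/j_side.png",cv2.resize(np.ascontiguousarray(im[170:370,50:270]),None,fx=3,fy=3))
E
```

```text
t 20.08 tcp [0.5962 0.2921 0.1498] jaw 13.74 gap 53.3 F [ 0.2 -0.7 -2.8] tilt [-0.0034 -0.0024] j6 102.4
turn -0.0001 then shift mm [108.3   1.5   1. ]  before-turn shift [108.3   1.5   1. ]
```

View pics/j_side.png

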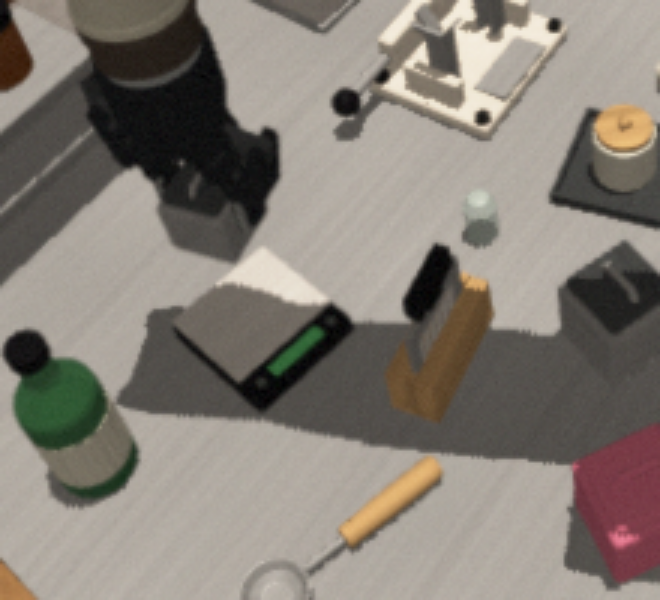

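Run:
```python
from h import *
P=[ray("side",[50+(x+.5)/3-.5,170+(y+.5)/3-.5],.026)[:2] for x,y in[(265,248),(333,303),(176,328)]]
print(P,np.linalg.norm(P[0]-P[1]),np.linalg.norm(P[0]-P[2]),(P[1]+P[2])/2)
P=[ray("top",[95+(x+.5)/4-.5,90+(y+.5)/3.3333-.5],.026)[:2] for x,y in[(90,97),(240,118),(208,225),(57,205)]]
print(P,np.mean(P,0))
```

```text
[array([0.62770003, 0.24194305]), array([0.54484716, 0.25420327]), array([0.63732532, 0.33760015])] 0.08375506668877786 0.09614014924710233 [0.59108624 0.29590171]
[array([0.6436218 , 0.33240842]), array([0.62916135, 0.23843139]), array([0.54823916, 0.25075375]), array([0.56092407, 0.34358601])] [0.5954866  0.29129489]
```

The pan centre measures about (0.594, 0.294), and the tin is within 3 mm of it. Lowering.

Emit:
{"op": "play_rows", "data": {
  "motion": [
    [[45,15,2,-1.3,0,0,0],[45,25,0,0,0,0,0],[45,25,0,0,0,0,0],[45,22,0,0,0,0,0],[45,11,0,0,0,0,0],[45,6,0,0,0,0,0],[45,3.5,0,0,0,0,0],[45,1.5,0,0,0,0,0],[45,0,0,0,0,0,0],[60,0,0,0,0,0,0],[75,0,0,0,0,0,0],[85,0,0,0,0,0,0],[85,0,0,0,0,0,0],[85,0,0,0,0,0,0],[85,0,0,0,0,0,0]]
  ]
}}

```text
time: 21.38
tcp_pos: [0.5957, 0.2949, 0.0432]
eef_rot: [[0.001, -0.238, 0.971], [0.0, 0.971, 0.238], [-1.0, 0.0, 0.001]]
wrist_force: [0.4, -0.0, -0.9]
finger_gap: 0.0853
```

Emit:
{"op": "play_rows", "data": {
  "motion": [
    [[85,-15,0,0,0,0,0],[85,-30,0,0,0,0,0],[85,-35,0,0,0,0,0],[85,-35,0,0,0,0,0],[85,-35,0,0,0,0,0],[85,-20,0,0,0,0,0],[85,0,0,0,0,0,0],[85,0,0,0,0,0,0]]
  ]
}}

```text
time: 22.05
tcp_pos: [0.5964, 0.2953, 0.2148]
eef_rot: [[0.004, -0.238, 0.971], [0.002, 0.971, 0.238], [-1.0, 0.001, 0.004]]
wrist_force: [0.3, 0.2, -0.5]
finger_gap: 0.0851
```

```bash
python3 plan.py .4484 .2396 .2 10.9;  python3 - <<'E'
from h import *
im=read_camera("side")[:,:,::-1]; cv2.imwrite("pics/k_side.png",cv2.resize(np.ascontiguousarray(im[170:370,50:270]),None,fx=3,fy=3))
E
```

```text
t 22.05 tcp [0.5964 0.2953 0.2148] jaw 13.75 gap 85.1 F [ 0.3  0.2 -0.5] tilt [0.0037 0.0019] j6 102.6
turn 0.0498 then shift mm [  14.1  -26.7 -156. ]  before-turn shift [  14.1  -18.9 -157.1]
```

View pics/k_side.png

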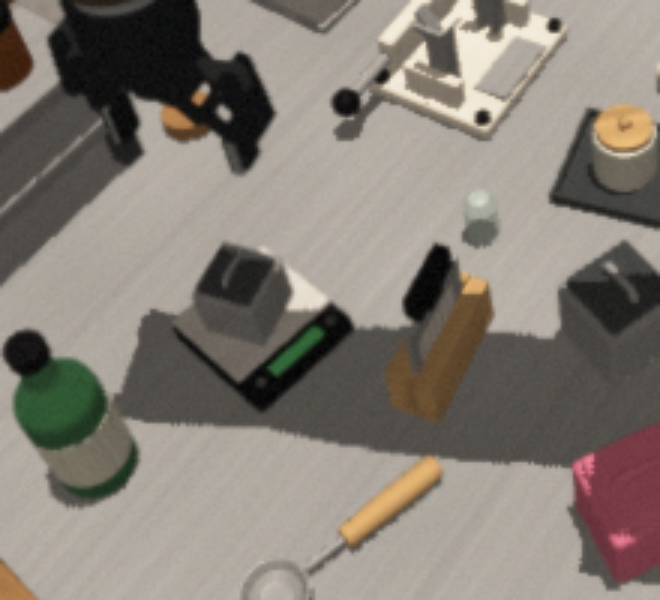

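The tin stands upright on the scale. Now the comb blade.

Emit:
{"op": "play_rows", "data": {
  "motion": [
    [[55,0,0,0,0.05,0,0],[55,0,-2,-12,0,0,0],[55,0,-5,-30,0,0,0],[55,0,-5,-30,0,0,0],[55,0,-5,-30,0,0,0],[55,0,-5,-29,0,0,0],[55,0,-3,-17,0,0,0],[55,0,-1.7,-8,0,0,0],[55,20,0,0,0,0,0],[55,30,0,0,0,0,0],[55,20,0,0,0,0,0],[55,0,0,0,0,0,0],[55,0,0,0,0,0,0],[55,0,0,0,0,0,0]]
  ]
}}

```text
time: 23.27
tcp_pos: [0.448, 0.2394, 0.1431]
eef_rot: [[0.0, -0.189, 0.982], [0.0, 0.982, 0.189], [-1.0, 0.0, 0.0]]
wrist_force: [-0.1, 0.3, 0.7]
finger_gap: 0.0548
```

```bash
python3 plan.py .4484 .2396 .09 10.9;  python3 - <<'E'
from h import *
im=read_camera("side")[:,:,::-1]; cv2.imwrite("pics/l_side.png",cv2.resize(np.ascontiguousarray(im[190:320,130:270]),None,fx=4.5,fy=4.5))
im=read_camera("top")[:,:,::-1]; cv2.imwrite("pics/l_top.png",cv2.resize(np.ascontiguousarray(im[90:300,60:280]),None,fx=2.8,fy=2.8))
E
```

```text
t 23.27 tcp [0.448  0.2394 0.1431] jaw 10.88 gap 54.8 F [-0.1  0.3  0.7] tilt [0.0002 0.0001] j6 107.2
turn -0.0003 then shift mm [53.1  0.1  0.4]  before-turn shift [53.1  0.1  0.4]
```

View pics/l_side.png

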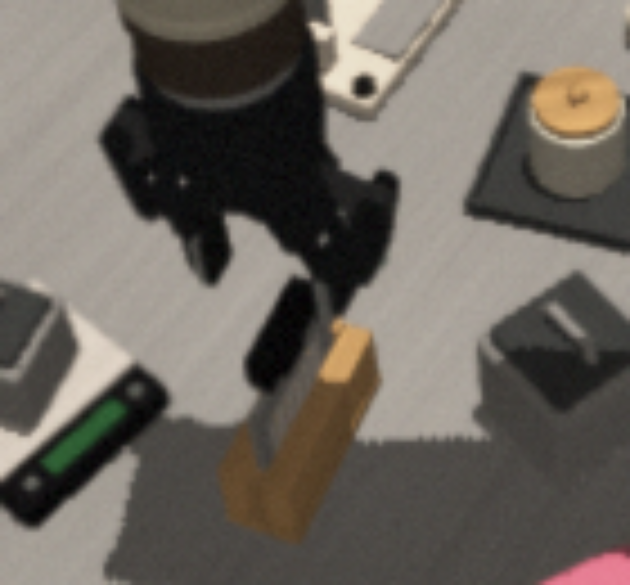

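View pics/l_top.png

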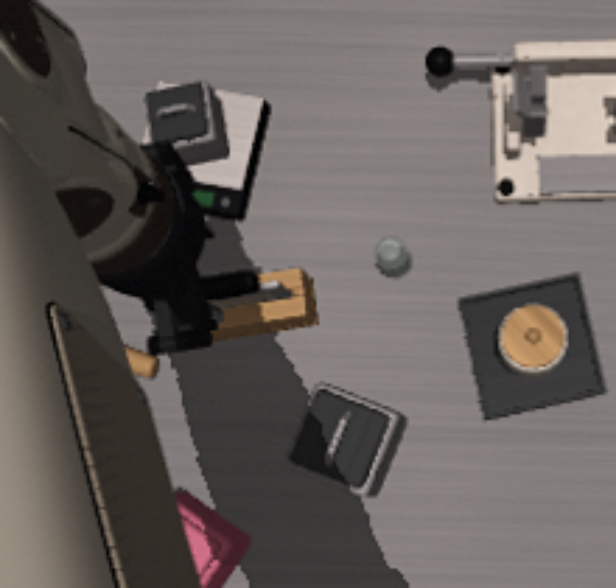

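Emit:
{"op": "play_rows", "data": {
  "motion": [
    [[55,15,0,0,0,0,0],[55,20,0,0,0,0,0],[55,14,0,0,0,0,0],[55,4,0,0,0,0,0],[55,0,0,0,0,0,0],[30,0,0,0,0,0,0],[20,0,0,0,0,0,0],[8,0,0,0,0,0,0],[8,0,0,0,0,0,0],[8,0,0,0,0,0,0],[8,0,0,0,0,0,0],[8,0,0,0,0,0,0],[8,0,0,0,0,0,0],[8,0,0,0,0,0,0]]
  ],
  "force": 60
}}

```text
time: 24.53
tcp_pos: [0.4485, 0.2397, 0.0911]
eef_rot: [[0.003, -0.189, 0.982], [0.001, 0.982, 0.189], [-1.0, 0.001, 0.003]]
wrist_force: [-0.3, 1.1, 6.5]
finger_gap: 0.0134
```

```bash
python3 plan.py .4484 .2396 .09 10.9;  python3 - <<'E'
from h import *
im=read_camera("side")[:,:,::-1]; cv2.imwrite("pics/m2_side.png",cv2.resize(np.ascontiguousarray(im[190:320,130:270]),None,fx=4.5,fy=4.5))
E
```

```text
t 24.53 tcp [0.4485 0.2397 0.0911] jaw 10.89 gap 13.4 F [-0.3  1.1  6.5] tilt [0.0028 0.0015] j6 107.2
turn -0.0002 then shift mm [ 1.1 -0.1 -0.2]  before-turn shift [ 1.1 -0.1 -0.2]
```

View pics/m2_side.png

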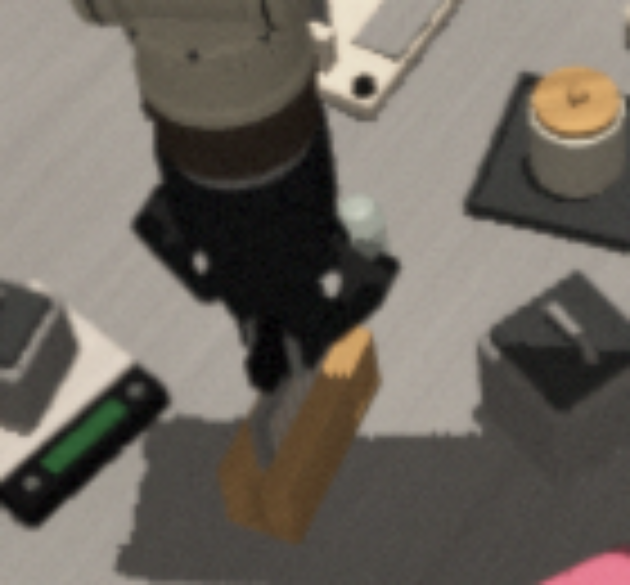

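Emit:
{"op": "play_rows", "data": {
  "motion": [
    [[8,-5,0,0,0,0,0],[8,-8,0,0,0,0,0],[8,-8,0,0,0,0,0],[8,-10,0,0,0,0,0],[8,-15,0,0,0,0,0],[8,-20,0,0,0,0,0],[8,-25,0,0,0,0,0],[8,-25,0,0,0,0,0],[8,-12,0,0,0,0,0],[8,-3,0,0,0,0,0],[8,0,0,0,0,0,0],[8,0,0,0,0,0,0]]
  ]
}}

```text
time: 25.58
tcp_pos: [0.4464, 0.2387, 0.2201]
eef_rot: [[-0.002, -0.189, 0.982], [-0.001, 0.982, 0.189], [-1.0, -0.0, -0.002]]
wrist_force: [-0.3, -0.5, -1.9]
finger_gap: 0.0133
```

```bash
python3 plan.py .6175 -.0325 .22 3.55;  python3 - <<'E'
from h import *
im=read_camera("side")[:,:,::-1]; cv2.imwrite("pics/n_side.png",cv2.resize(np.ascontiguousarray(im[150:320,110:290]),None,fx=3.5,fy=3.5))
E
```

```text
t 25.58 tcp [0.4464 0.2387 0.2201] jaw 10.89 gap 13.3 F [-0.3 -0.5 -1.9] tilt [-0.0021 -0.0009] j6 107.2
turn 0.1281 then shift mm [-1.000e-01 -2.813e+02  1.540e+02]  before-turn shift [  -0.  -298.7  116.8]
```

View pics/n_side.png

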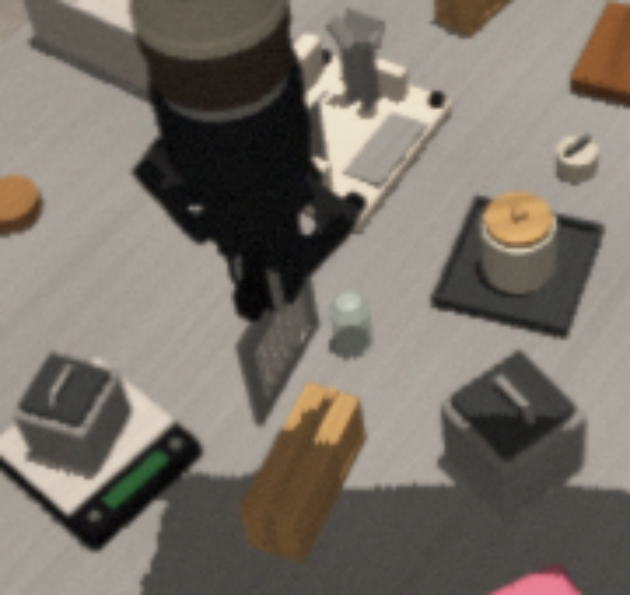

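The comb blade, tines visible at about (280,350) in the crop, is clear of its stand. Over to the cutter.

Emit:
{"op": "play_rows", "data": {
  "motion": [
    [[8,0,0,0,0.064,0,0],[8,0,0,0,0.064,0,0],[8,0,-12,7,0,0,0],[8,0,-22,12,0,0,0],[8,0,-26,14,0,0,0],[8,0,-26,14,0,0,0],[8,0,-26,14,0,0,0],[8,0,-26,14,0,0,0],[8,0,-26,14,0,0,0],[8,0,-26,14,0,0,0],[8,0,-26,14,0,0,0],[8,0,-26,14,0,0,0],[8,0,-20,11,0,0,0],[8,0,-12,7,0,0,0],[8,0,-7.3,5,0,0,0],[8,0,0,0,0,0,0],[8,0,0,0,0,0,0],[8,0,0,0,0,0,0]]
  ]
}}

```text
time: 27.13
tcp_pos: [0.6177, -0.0311, 0.2202]
eef_rot: [[-0.002, -0.063, 0.998], [0.001, 0.998, 0.063], [-1.0, 0.001, -0.002]]
wrist_force: [-0.7, 0.2, -1.3]
finger_gap: 0.0131
```

```bash
python3 plan.py .6175 -.0325 .19 3.55;  python3 - <<'E'
from h import *
im=read_camera("side")[:,:,::-1]; cv2.imwrite("pics/o_side.png",cv2.resize(np.ascontiguousarray(im[110:220,150:260]),None,fx=5.4,fy=5.4,interpolation=cv2.INTER_CUBIC))
im=read_camera("top")[:,:,::-1]; cv2.imwrite("pics/o_top.png",cv2.resize(np.ascontiguousarray(im[90:200,200:330]),None,fx=5.4,fy=5.4,interpolation=cv2.INTER_CUBIC))
E
```

```text
t 27.13 tcp [ 0.6177 -0.0311  0.2202] jaw 3.61 gap 13.1 F [-0.7  0.2 -1.3] tilt [-0.0018  0.0006] j6 83.5
turn 0.001 then shift mm [30.2 -1.4 -0.2]  before-turn shift [30.2 -1.4 -0.2]
```

View pics/o_side.png

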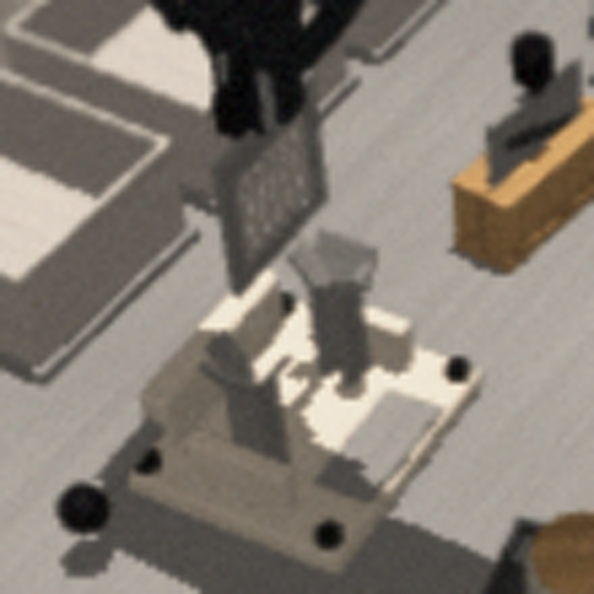

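View pics/o_top.png

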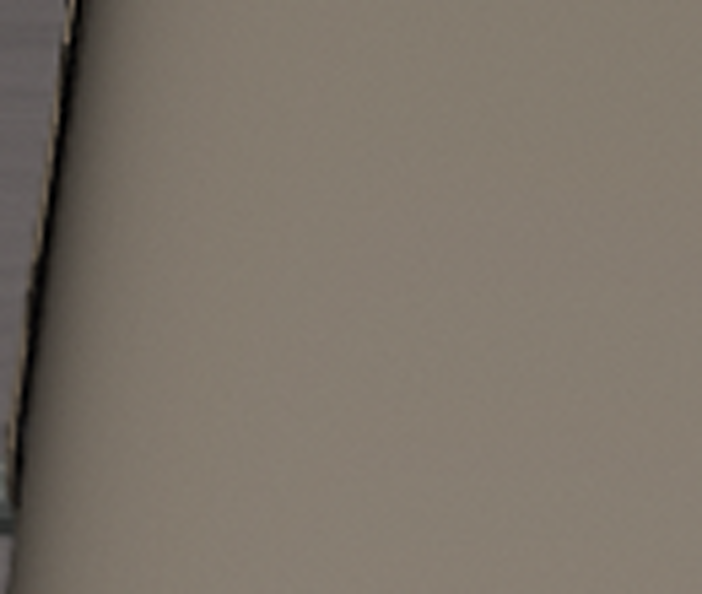

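Run:
```python
from h import *
f=lambda x,y:[150+(x+.5)/5.4-.5,110+(y+.5)/5.4-.5]
for p in [(239,293),(323,206)]: print(ray("side",f(*p),.139))
# upper corners z .219
for p in [(217,170),(312,105)]: print(ray("side",f(*p),.219))
inv=lambda q:((q[0]-150+.5)*5.4-.5,(q[1]-110+.5)*5.4-.5)
c,s=np.cos(.062),np.sin(.062)
for z in(.139,.219):
  for yy in(.04,-.04): print('pred',z,yy,np.round(inv(proj("side",[.6177-s*yy,-.0311+c*yy,z])),0))
```

```text
[0.61499259 0.0049824  0.139     ]
[ 0.61650639 -0.06617126  0.139     ]
[0.61341789 0.00807832 0.219     ]
[ 0.60308619 -0.0511485   0.219     ]
pred 0.139 0.04 [234. 298.]
pred 0.139 -0.04 [323. 198.]
pred 0.219 0.04 [213. 170.]
pred 0.219 -0.04 [307.  70.]
```

Emit:
{"op": "play_rows", "data": {
  "motion": [
    [[8,10,-1,0,0,0,0],[8,12,0,0,0,0,0],[8,7,0,0,0,0,0],[8,2,0,0,0,0,0],[8,0,0,0,0,0,0],[8,0,0,0,0,0,0],[8,0,0,0,0,0,0],[8,0,0,0,0,0,0]]
  ]
}}

```text
time: 27.9
tcp_pos: [0.619, -0.0331, 0.1905]
eef_rot: [[0.001, -0.062, 0.998], [-0.0, 0.998, 0.062], [-1.0, -0.0, 0.001]]
wrist_force: [0.0, -0.5, -1.0]
finger_gap: 0.0135
```

```bash
python3 plan.py .6175 -.0325 .19 3.55;  python3 - <<'E'
from h import *
im=read_camera("side")[:,:,::-1]; cv2.imwrite("pics/p_side.png",cv2.resize(np.ascontiguousarray(im[125:205,165:245]),None,fx=7.4,fy=7.4,interpolation=cv2.INTER_CUBIC))
E
```

```text
t 27.9 tcp [ 0.619  -0.0331  0.1905] jaw 3.55 gap 13.5 F [ 0.  -0.5 -1. ] tilt [ 0.0014 -0.0001] j6 83.4
turn 0.0001 then shift mm [ 0.5  0.7 -1.5]  before-turn shift [ 0.5  0.7 -1.5]
```

View pics/p_side.png

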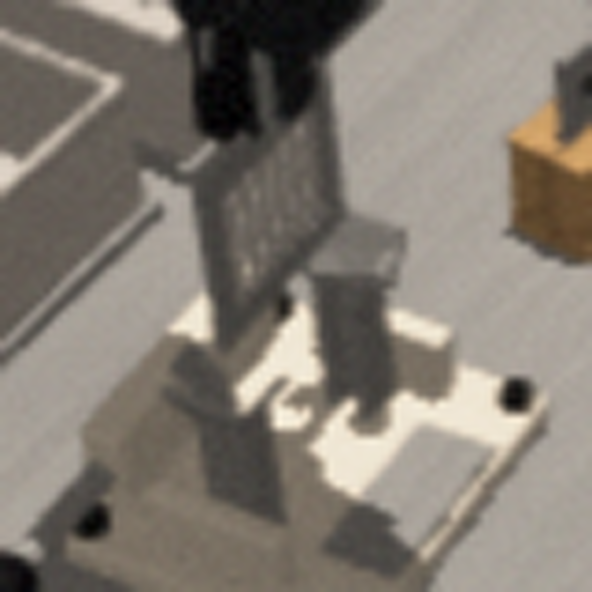

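```bash
cat > ov.py <<'E'
from h import *
import sys
def ov(im,x0,y0,f,cx,cy,yaw,out):
    c,s=np.cos(yaw),np.sin(yaw)
    def W(a,b,z): return tuple(int(round(v)) for v in (np.array(proj("side",[cx+c*a-s*b,cy+s*a+c*b,z]))-[x0,y0]+.5)*f-.5)
    def rect(a,b,z,col): 
        p=[W(i*a,j*b,z) for i,j in((1,1),(1,-1),(-1,-1),(-1,1))]; cv2.polylines(im,[np.array(p)],True,col,1)
    rect(.004,.043,.078,(0,0,255)); rect(.004,.043,.016,(0,255,255)); rect(.065,.075,.016,(255,0,0)); rect(.0025,.04,.108,(0,255,0));rect(.004,.043,.099,(255,0,255))
    cv2.imwrite(out,im)
E
python3 - <<'E'
from ov import *
ov(cv2.imread("pics/p_side.png"),165,125,7.4,.617,-.0325,.062,"pics/p2.png")
s=cv2.imread("pics/side0.png")[145:217,160:244]
ov(cv2.resize(s,None,fx=8,fy=8,interpolation=cv2.INTER_CUBIC),160,145,8,.617,-.0325,.062,"pics/p3.png")
E
```

```text
(no output)
```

View pics/p2.png

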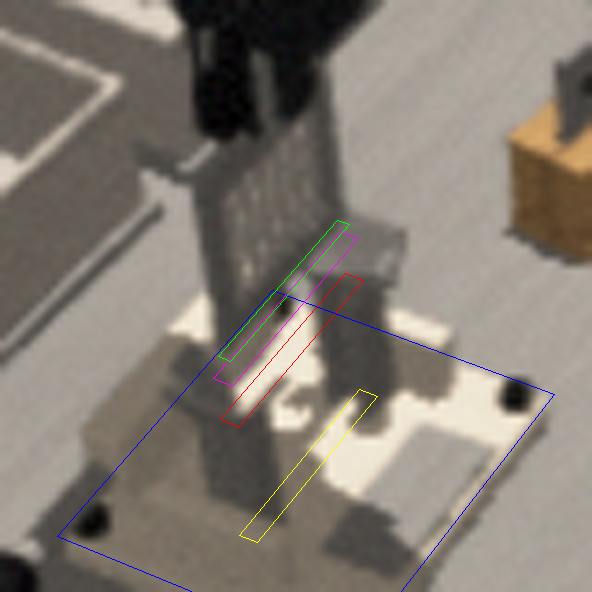

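View pics/p3.png

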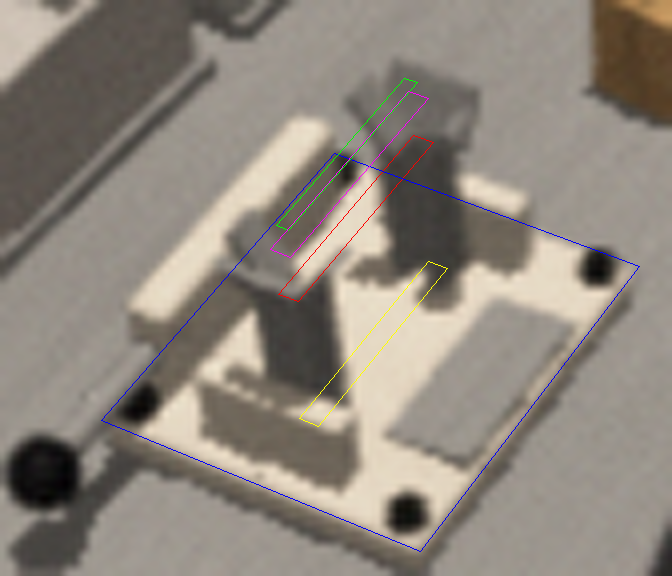

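The overlay shows the blade's lower edge (225,365)–(340,230) lined up with the slot. Inserting slowly and watching the force.

Emit:
{"op": "play_rows", "data": {
  "motion": [
    [[8,4,0,0,0,0,0],[8,5,0,0,0,0,0],[8,5,0,0,0,0,0],[8,4,0,0,0,0,0],[8,3,0,0,0,0,0],[8,3,0,0,0,0,0],[8,3,0,0,0,0,0],[8,3,0,0,0,0,0],[8,3,0,0,0,0,0],[8,0,0,0,0,0,0],[8,0,0,0,0,0,0]]
  ]
}}

```text
time: 28.87
tcp_pos: [0.6184, -0.0331, 0.1566]
eef_rot: [[-0.0, -0.062, 0.998], [-0.0, 0.998, 0.062], [-1.0, 0.0, -0.0]]
wrist_force: [0.2, -0.4, -1.0]
finger_gap: 0.0135
```

```bash
python3 plan.py .6175 -.0325 .097 3.55;  python3 - <<'E'
from h import *
im=read_camera("side")[:,:,::-1]; cv2.imwrite("pics/q_side.png",cv2.resize(np.ascontiguousarray(im[125:205,165:245]),None,fx=7.4,fy=7.4,interpolation=cv2.INTER_CUBIC))
E
```

```text
t 28.87 tcp [ 0.6184 -0.0331  0.1566] jaw 3.55 gap 13.5 F [ 0.2 -0.4 -1. ] tilt [-0.0004 -0.    ] j6 83.4
turn 0.0 then shift mm [59.6  0.7 -0.9]  before-turn shift [59.6  0.7 -0.9]
```

View pics/q_side.png

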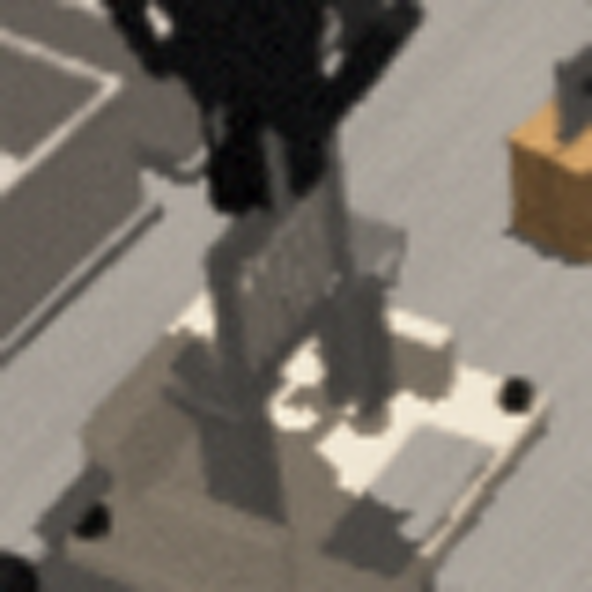

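There is no contact force and the blade has entered the mouths. Continuing down.

Emit:
{"op": "play_rows", "data": {
  "motion": [
    [[8,3,0,0,0,0,0],[8,3,0,0,0,0,0],[8,3,0,0,0,0,0],[8,3,0,0,0,0,0],[8,3,0,0,0,0,0],[8,0,0,0,0,0,0]]
  ]
}}

```text
time: 29.42
tcp_pos: [0.618, -0.0331, 0.1408]
eef_rot: [[-0.002, -0.062, 0.998], [0.0, 0.998, 0.062], [-1.0, 0.0, -0.002]]
wrist_force: [-0.5, 0.7, -1.6]
finger_gap: 0.0129
```

Emit:
{"op": "play_rows", "data": {
  "motion": [
    [[8,4,0,0,0,0,0],[8,4,0,0,0,0,0],[8,4,0,0,0,0,0],[8,4,0,0,0,0,0],[8,4,0,0,0,0,0],[8,4,0,0,0,0,0],[8,4,0,0,0,0,0],[8,4,0,0,0,0,0],[8,3,0,0,0,0,0],[8,2,0,0,0,0,0],[8,0,0,0,0,0,0],[8,0,0,0,0,0,0]]
  ]
}}

```text
time: 30.42
tcp_pos: [0.6186, -0.0331, 0.1048]
eef_rot: [[-0.0, -0.062, 0.998], [-0.0, 0.998, 0.062], [-1.0, -0.0, -0.0]]
wrist_force: [-0.4, 0.9, -1.6]
finger_gap: 0.0132
```

Emit:
{"op": "play_rows", "data": {
  "motion": [
    [[8,2,0,0,0,0,0],[8,2,0,0,0,0,0],[8,2,0,0,0,0,0],[8,1,0,0,0,0,0],[8,1,0,0,0,0,0],[8,0.5,0,0,0,0,0],[8,0,0,0,0,0,0]]
  ]
}}

```text
time: 31.0
tcp_pos: [0.6186, -0.0331, 0.0972]
eef_rot: [[0.001, -0.062, 0.998], [-0.0, 0.998, 0.062], [-1.0, -0.0, 0.001]]
wrist_force: [-2.7, 0.2, 4.7]
finger_gap: 0.0132
```

A contact force of about 6 N appears at the expected height (TCP 0.097), so the blade is home. Releasing and retreating.

Emit:
{"op": "play_rows", "data": {
  "motion": [
    [[8,0.5,0,0,0,0,0],[20,0,0,0,0,0,0],[30,0,0,0,0,0,0],[45,0,0,0,0,0,0],[45,0,0,0,0,0,0],[45,0,0,0,0,0,0],[45,-10,0,0,0,0,0],[45,-25,0,0,0,0,0],[45,-35,0,0,0,0,0],[45,-35,0,0,0,0,0],[45,-20,0,0,0,0,0],[45,0,0,0,0,0,0]]
  ]
}}

```text
time: 32.0
tcp_pos: [0.6217, -0.0333, 0.2282]
eef_rot: [[0.012, -0.062, 0.998], [-0.001, 0.998, 0.062], [-1.0, -0.001, 0.012]]
wrist_force: [0.7, -0.5, 0.6]
finger_gap: 0.0448
```

```bash
python3 plan.py .25 -.4 .25 3.55
```

```text
t 32.0 tcp [ 0.6217 -0.0333  0.2282] jaw 3.55 gap 44.8 F [ 0.7 -0.5  0.6] tilt [ 0.0121 -0.0006] j6 83.4
turn 0.0 then shift mm [ -26.  -343.1 -393.4]  before-turn shift [ -26.  -343.1 -393.4]
```

Clearing the view for final measurements.

Emit:
{"op": "play_rows", "data": {
  "motion": [
    [[45,-5,-24,-28,0,0,0],[45,-5,-24,-28,0,0,0],[45,-5,-24,-28,0,0,0],[45,-5,-24,-28,0,0,0],[45,-5,-24,-28,0,0,0],[45,0,-24,-28,0,0,0],[45,0,-24,-28,0,0,0],[45,0,-24,-28,0,0,0],[45,0,-24,-28,0,0,0],[45,0,-24,-28,0,0,0],[45,0,-24,-28,0,0,0],[45,0,-24,-28,0,0,0],[45,0,-24,-28,0,0,0],[45,0,-20,-25,0,0,0],[45,0,0,0,0,0,0],[45,0,0,0,0,0,0]]
  ]
}}

```text
time: 33.33
tcp_pos: [0.2495, -0.3892, 0.2456]
eef_rot: [[-0.0, -0.058, 0.998], [0.001, 0.998, 0.058], [-1.0, 0.001, -0.0]]
wrist_force: [0.4, -0.5, -0.7]
finger_gap: 0.0452
```

Run:
```python
from fit import *
np.set_printoptions(precision=4,suppress=True)
for c in("top","side"): cv2.imwrite(f"pics/z_{c}.png",read_camera(c)[:,:,::-1])
for c in("top","side"):
  for n in "canister_center tin_center comb_grip plain_knob cutter_slot scale_pan tray_floor".split():
    for d in models.spot_point(c,n): print(c,n,round(d['p'],2),w(c,d['point']))
P=dict(canister_center=(cyl(.028,0,.05)+cyl(.025,.05,.058)+cyl(.005,.058,.067),(.425,.003,0,.004)),tin_center=(box(.054,.054,0,.05)+box(.046,.046,.05,.058),(.595,.294,.24,.026)),
 scale_pan=(box(.108,.1,0,.022),(.587,.2956,-.15,0)),tray_floor=(box(.104,.104,0,.012),(.4252,.0035,.24,0)))
M={}
for n,(p,g) in P.items():
    M[n]={}
    for c in("top","side"):
        b=mask(c,n,[g[0],g[1],g[3]+.02])
        if b and b[0]<15: M[n][c]=b[1].astype(np.float32)
occ=dict(tray_floor='canister_center',scale_pan='tin_center')
for n,(p,g) in P.items():
    ig={c:cv2.dilate(m,np.ones((3,3))) for c,m in M[occ[n]].items()} if n in occ else {}
    if M[n]: print(n,list(M[n]),*fit(p,M[n],g,g[3],n!='canister_center',ig))
a=cv2.imread("pics/z_side.png"); cv2.imwrite("pics/z2.png",cv2.resize(a[110:310,90:340],None,fx=3,fy=3,interpolation=cv2.INTER_CUBIC))
a=cv2.imread("pics/z_top.png"); cv2.imwrite("pics/z3.png",cv2.resize(a[90:270,95:395],None,fx=2.6,fy=2.6,interpolation=cv2.INTER_CUBIC))
print(get_obs()['time'],get_obs()['tcp_pos'])
```

```text
top canister_center 0.77 [0.4249 0.0026 0.0404]
top tin_center 0.87 [ 0.3357 -0.1271  0.0284]
top tin_center 0.78 [0.3396 0.1502 0.0453]
top tin_center 0.65 [0.2534 0.2739 0.0456]
top comb_grip 0.85 [ 0.6228 -0.0338  0.1125]
top scale_pan 0.78 [0.5948 0.2958 0.0294]
top scale_pan 0.7 [ 0.6231 -0.034   0.1145]
top tray_floor 0.69 [0.4231 0.001  0.002 ]
side canister_center 0.8 [0.4247 0.0029 0.0405]
side tin_center 0.82 [0.596  0.2935 0.0547]
side tin_center 0.63 [0.2483 0.2758 0.0427]
side tin_center 0.58 [0.5979 0.2938 0.0261]
side tin_center 0.57 [0.3438 0.1476 0.0435]
side tin_center 0.57 [ 0.3401 -0.12    0.036 ]
side comb_grip 0.94 [ 0.6214 -0.0335  0.1169]
side plain_knob 0.74 [ 0.6079 -0.2461  0.1092]
side cutter_slot 0.77 [ 0.6189 -0.0354  0.0143]
side scale_pan 0.92 [0.5992 0.2939 0.0256]
side tray_floor 0.69 [0.4273 0.0059 0.    ]
canister_center ['top', 'side'] [ 0.4262  0.0033 -0.0355] 0.8759640455245972
tin_center ['top', 'side'] [0.5966 0.2959 0.2759] 0.8819632530212402
scale_pan ['top', 'side'] [ 0.587   0.2956 -0.1528] 0.8965088129043579
tray_floor ['top', 'side'] [0.4261 0.0031 0.2435] 0.924150824546814
34.5333 [ 0.2509 -0.3886  0.2458]
```

View pics/z2.png

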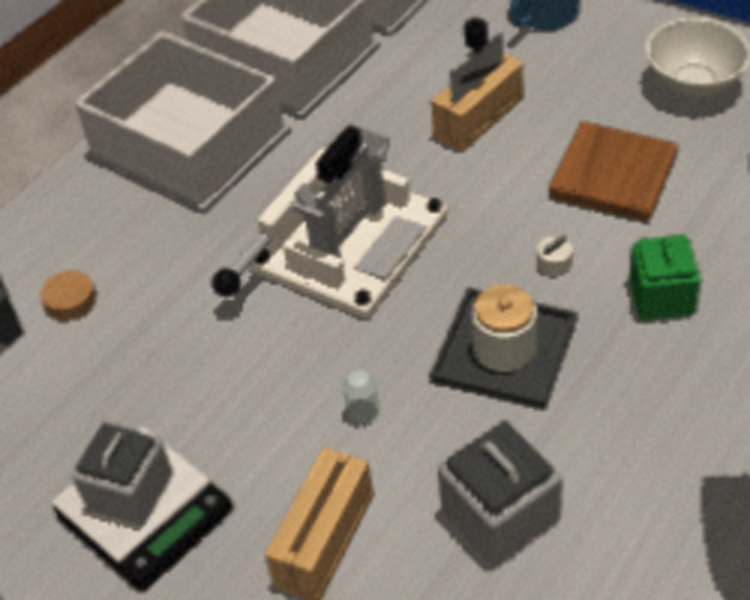

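View pics/z3.png

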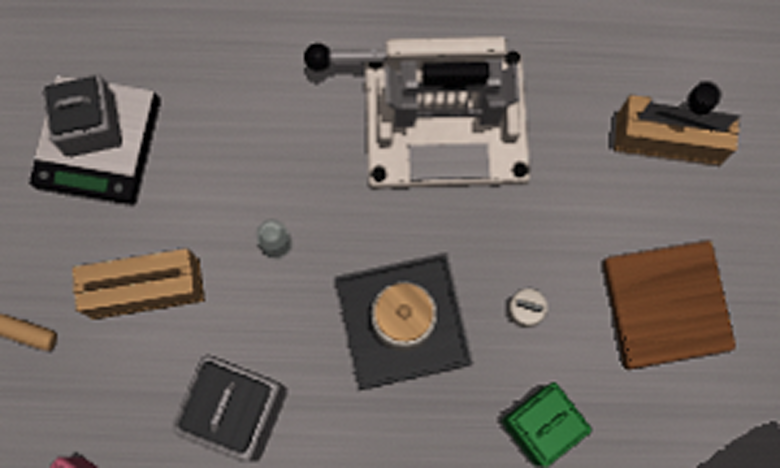

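The pictures show the tin centred and upright on the scale, and the canister centred on the tray. The comb blade is seated between the guides and the plain blade is undisturbed. Handing in.

```bash
python3 -c "
from rig import *
print(ticket.hand_in())"
```

```text
the job is handed in; nothing more can be done
None
```

I handed the job in at about 34.6 s of the 109 s allowed. The tin went to the board first, then the canister to the drip tray and the tin on to the scale. Last, the comb blade went from its stand into the cutter.

What the last checks showed, against the limits:

| Item | Measured | Limit |
|---|---|---|
| Tin, from the pan's middle | about 3 mm, standing upright | 15 mm |
| Canister, from the tray's middle | under 2 mm, standing upright | 15 mm |
| Comb grip, from the cutter's centre | about 2–5 mm | 10 mm |
| Comb grip height above the slot floor | 97–101 mm | 95–104 mm |

- **Comb blade:** it went down without force until about 6 N of contact at the expected depth.
- **Plain blade:** it showed no visible movement. The side camera puts its knob within about 4 mm of the first reading, which is as good as that measurement gets.
- **Robot:** it is clear of everything.

**Disagreements:** the top-camera network did not report the plain blade's knob or the tin on the scale in the last check. The side camera and the pictures showed both in place. The two cameras also differ by 2–4 mm on some positions.

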